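Clear the packing board and pack a two-layer lot with a separator sheet

ROBOT

A 6-joint arm with a two-finger parallel gripper is mounted at the origin on the work surface. World frame = base frame: x ahead of the robot, y to its left, z up, the work surface at z = 0. Lengths are in m, angles in rad, forces in N, time in s.
With the tool pointing down it reaches from about 0.375 to 0.9 m from the base axis. Payload 3.1 kg.
Tool frame: the origin (TCP) lies midway between the tips of the shut fingers; the grasp point (between the pads) lies 19 mm behind it; z points along the fingers, y is the line along which they close (so a half turn about z gives the same grasp; the last joint's range is limited). The gripper opens to 87 mm and grips with 3 to 60 N. Pads are 19 mm wide; open, the fingers measure 117 mm over their backs; the gripper's body (75 mm by 190 mm) begins 51 mm behind the grasp point.
Start: joints at [1.081, 0.527, 1.433, -0, 1.181, -0.178], TCP at [0.191, 0.595, 0.223] pointing down, gripper open.
Joint ranges: [-3.08, 3.08], [-0.75, 2.2], [0.22, 2.44], [-1.43, 4.57], [0, 2.65], [-2.85, 2.85]. Speed limits (rad/s): [2.79, 2.79, 3.14, 3.14, 3.14, 3.14].

INTERFACE

Orientations are given as a unit quaternion [x, y, z, w].
In Python, from rig import robot gives the robot as it stands. The module is installed in compiled form; this text tells all that it offers.
- The arm moves only by the tool play_rows, never from a script. Its arguments are lists of equal length, an entry for each row: "gripper": the closure, from -1 (fully open) to 1 (shut); "delta_pos": the shift along the tool's x, y, z in cm, a list of three; "turn": the turn, a rotation vector about the tool's x, y, z in rad, a list of three. A call has 1 to 12 rows; each row is the pose to reach, as a shift and turn from the pose commanded when the call began, along the tool's axes at that moment; what a row does not reach only later rows make up. A row lasts 1/8 s, in which the tool goes at most 62.5 mm and 10.7 degrees, less where a joint would pass 70% of its speed; a pose out of reach is approached as far as the arm can. A call with a gripper value outside its range is refused whole. The fingers move at their own pace and stop on an object; "squeeze" is the grip in N (left out, the last holds). Time passes only in rows, so rows that repeat a pose let the fingers close. It gives the time, the measured TCP pose, the force, the opening and the grip force at its end, in the units of the state.
- robot.get_obs(): the state, without advancing time (a new reading comes with each control period).
- robot.camera(name): name is "scene" or "top" or "wrist"; returns a dict with "color" (420x560x3 uint8, red, green, blue), "vfov" (degrees; the focal length in pixels is half the picture's height over the tangent of half this angle, whatever the lens; pixels are square), "cx", "cy" (the principal point, pixels), "R" (3x3) and "t" (3): a world point X has camera coordinates R X + t. Camera axes: x right, y down, z forward; pixel columns grow to the right and rows downward; lengths in m; the calibration is good to about 2 mm. A picture is of the moment at which its call begins. There is no depth.
- robot.hand_in(): hands the job in; it is judged then, once.
The state is a dict: "time": time; "q": joint angles; "joint_velocities": joint speeds; "joint_torque": joint torques, N m; "position": TCP position; "tool_rot": TCP orientation; "ft_force": force on the tool from outside, world axes, zero at the start; "moment": the same for the moment, N m; "grip_width": finger opening in m; "grip_force": force on a finger pad.
Only numpy, scipy, OpenCV 4.12 (cv2) and the standard library are available. Lean on these libraries where they do the work, as an engineer would, in place of code of your own. Each camera call takes 0.05 s, during which the arm holds its last target. There are 200 camera calls.

TASK

Get this auction lot ready: with the scraper block, sweep all the broken chips off the packing board into the blue catch tray at its far end (do not handle the chips with the fingers), and stand the scraper back on the bench beside the board. Then lay both black power banks flat on the two outlines marked on the board, lay the cardboard separator sheet squarely over the two of them, and set every white adapter on the sheet as the second layer. Leave the mug and the tape roll alone.

Things in the scene. Friction and masses are not known exactly. Their poses are not given: they have to be found in the camera images.
- board: Fixed white packing board 220 (x) x 136 (y) mm, top face 30 mm above the bench; an 8 mm wide fence along each long side stands 8 mm above it (120 mm clear between); open ends. Blue catch tray joined at its +x end: x 110 to 196 mm, 120 mm wide inside, floor 4 mm, side walls 45 mm and end wall 36 mm above the bench. Origin: centre of the white board at bench level; x towards the tray, z up.
- spot_near (a point): centre of the black painted outline (90 x 63 mm) on the board's top face farther from the tray (board x = -48 mm)
- spot_far (a point): centre of the other outline, nearer the tray (board x = +48 mm)
- tray_floor (a point): centre of the catch tray's floor
- scraper: Scraper block: orange foot 40 (x) x 110 (y) x 22 (z) mm with a black ridge on top to hold it by, 24 (x) x 70 (y) mm, from 22 to 64 mm height. Stands on its foot; origin at the centre of its underside, z up, y along its length. 250 g.
- rest: Fixed grey block 150 (x) x 44 (y) x 24 (z) mm on which the sheet lies at the start; origin at the centre of its underside.
- sheet: Stiff cardboard separator sheet 196 (x) x 66 (y) x 6 (z) mm, 60 g; origin at its centre.
- bank1: Black power bank 84 (x) x 54 (y) x 24 (z) mm, about 200 g; origin at its centre.
- bank2: Black power bank 84 (x) x 54 (y) x 24 (z) mm, about 200 g; origin at its centre.
- adapter1: White adapter block 50 (x) x 44 (y) x 36 (z) mm, 120 g; origin at its centre; any face may be down. Two or three are present.
- adapter2: White adapter block 50 (x) x 44 (y) x 36 (z) mm, 120 g; origin at its centre; any face may be down. Two or three are present.
- adapter3: White adapter block 50 (x) x 44 (y) x 36 (z) mm, 120 g; origin at its centre; any face may be down. Two or three are present.
- chip1: Reddish-brown chip 26 x 20 x 14 mm, 15 g, lying on the board at the start; origin at its centre. Three to five are present.
- chip2: Reddish-brown chip 22 x 22 x 16 mm, 15 g, lying on the board at the start; origin at its centre. Three to five are present.
- chip3: Reddish-brown chip 26 x 20 x 14 mm, 15 g, lying on the board at the start; origin at its centre. Three to five are present.
- chip4: Reddish-brown chip 22 x 22 x 16 mm, 15 g, lying on the board at the start; origin at its centre. Three to five are present.
- chip5: Reddish-brown chip 26 x 20 x 14 mm, 15 g, lying on the board at the start; origin at its centre. Three to five are present.
- mug: Blue mug 80 mm wide, 90 mm high; bystander. Origin at the centre of its underside.
- tape: Roll of amber tape 104 mm wide, 48 mm high, lying flat; bystander. Origin at the centre of its underside.
Not all that is in view belongs to the job. Leave any green or pink look-alike of the bank1 alone.

How it is judged:
By the outcome, as a careful person would: the job done as asked, in the order asked, and still so for the second after the job is handed in, with the robot touching nothing.
Of chip1, chip2, chip3, chip4, chip5 only 3 to 5 are there at a start; the rules pass over those that are not, and their reading is None.
Of adapter1, adapter2, adapter3 only 2 to 3 are there at a start; the rules pass over those that are not, and their reading is None.
At some moment in a run one of scraper, adapter1, adapter2, adapter3 may be knocked a few centimetres aside while the robot is not near it.
Once in a run the grip may slacken for a moment while it holds something.
It also fails if it takes over 208 s, if anything falls off the work surface, if the arm or the gripper's body presses on something with over 40 N, if the wrist force passes 120 N, or if a joint passes its speed limit or range.

## Working session

There is one attempt and no reset: what is moved stays moved. The work goes in short steps, Python scripts to look and compute and a tool call to move; the robot and the scene stay as the last step left them, time stands still between calls to the robot, and variables do not carry over. Pictures are saved under pics/ and viewed, at most 14 in all, crops included, and the job is handed in when it is done.

Besides the shell and the picture viewer there is one more tool, called as name(argument=value, ...), one argument or row to a line, values as JSON. play_rows: Moves the arm, as the interface text tells. Its arguments: {"type":"object","properties":{"gripper":{"type":"array","items":{"type":"number"}},"delta_pos":{"type":"array","items":{"type":"array","items":{"type":"number"}}},"turn":{"type":"array","items":{"type":"array","items":{"type":"number"}}},"squeeze":{"type":"number"}},"required":["gripper","delta_pos","turn"]}

```bash
mkdir -p pics; python3 - <<'E'
from rig import robot
import cv2,numpy as np,pickle
o=robot.get_obs();print(o['time'],o['position'],o['tool_rot'],o['grip_width'])
d={}
for n in ("scene","top","wrist"):
    c=robot.camera(n);d[n]=c
    cv2.imwrite(f"pics/{n}0.png",c['color'][:,:,::-1]);print(n,c['vfov'],c['cx'],c['cy'],np.round(-c['R'].T@c['t'],3),np.round(c['R'],2).tolist())
pickle.dump(d,open('c0.pkl','wb'))
a=d['top']['color'][:,:,::-1]
cv2.imwrite('pics/top0b.png',cv2.resize(a,(800,600),interpolation=cv2.INTER_CUBIC))
E
```

```text
0.0 [0.19075647 0.5944167  0.22157652] [ 1.54786225e-01  9.87947413e-01 -1.00407613e-03 -3.54372154e-04] 0.0869704890183562
scene 46.242137513674976 270.1434685338794 203.73852771223892 [ 1.345 -0.666  0.997] [[0.67, 0.74, -0.01], [0.5, -0.46, -0.74], [-0.55, 0.49, -0.68]]
top 54.551802259195476 284.7142197999362 205.80688439541964 [0.451 0.015 1.057] [[0.01, -1.0, 0.0], [-0.99, -0.01, -0.14], [0.14, -0.0, -0.99]]
wrist 67.38277284298252 278.31425267950283 207.37165445142728 [0.125 0.615 0.383] [[0.31, 0.95, -0.0], [0.92, -0.3, 0.25], [0.24, -0.08, -0.97]]
```

View pics/top0b.png

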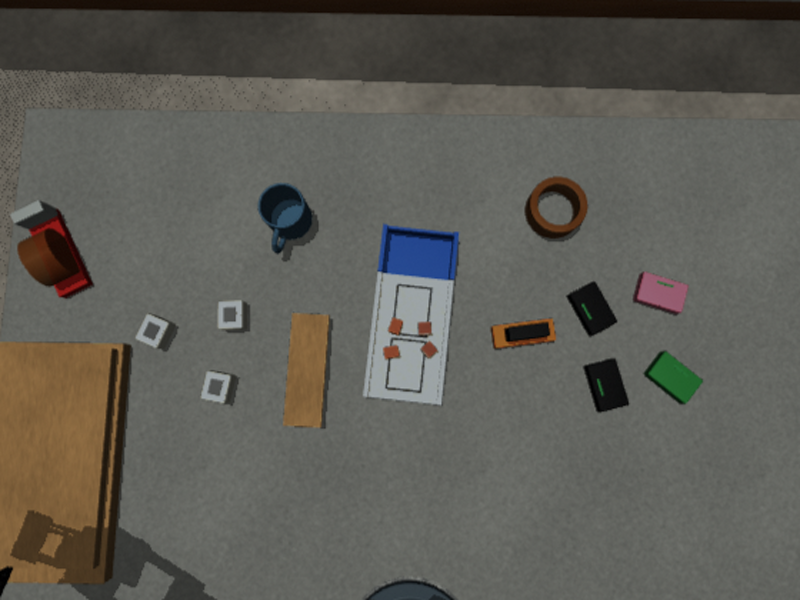

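View pics/scene0.png

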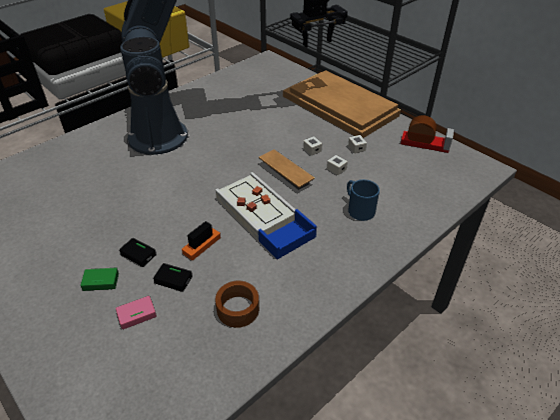

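```bash
cat > h.py <<'E'
from rig import robot
import cv2,numpy as np,pickle
from scipy.spatial.transform import Rotation as Ro
def K(c): f=c['color'].shape[0]/2/np.tan(np.radians(c['vfov'])/2); return f
def ray(c,u,v):
    f=K(c); d=c['R'].T@np.array([(u-c['cx'])/f,(v-c['cy'])/f,1.]); return -c['R'].T@c['t'],d
def at(c,u,v,z):
    p,d=ray(c,u,v); return p+d*(z-p[2])/d[2]
def proj(c,X):
    q=c['R']@np.asarray(X,float)+c['t']; return q[0]/q[2]*K(c)+c['cx'],q[1]/q[2]*K(c)+c['cy']
def tri(obs):
    A=np.zeros((3,3));b=np.zeros(3)
    for c,u,v in obs:
        p,d=ray(c,u,v);d/=np.linalg.norm(d);M=np.eye(3)-np.outer(d,d);A+=M;b+=M@p
    return np.linalg.solve(A,b)
def go(x,y,z,deg):
    """delta (cm) and turn to put TCP at x,y,z, tool down, closing line at deg (mod 180) in world"""
    o=robot.get_obs();R0=Ro.from_quat(o['tool_rot'])
    y0=R0.as_matrix()[:,1];a0=np.degrees(np.arctan2(y0[1],y0[0]))
    best=None
    for k in (-2,-1,0,1,2):
        a=deg+180*k
        if abs(a-a0)<=90: best=a
    a=np.radians(best)
    R=np.array([[-np.sin(a),np.cos(a),0],[np.cos(a),np.sin(a),0],[0,0,-1]]).T
    print('d',np.round(R0.inv().apply(np.array([x,y,z])-o['position'])*100,2).tolist(),'turn',np.round((R0.inv()*Ro.from_matrix(R)).as_rotvec(),3).tolist(),'q6',round(o['q'][5],2),'t',round(o['time'],2))
def save(n,name,k=1,crop=None):
    c=robot.camera(n);im=c['color'][:,:,::-1]
    pickle.dump(c,open(name+'.pkl','wb'))
    if crop: x0,y0,x1,y1=crop;im=im[y0:y1,x0:x1]
    cv2.imwrite(f'pics/{name}.png',cv2.resize(im,None,fx=k,fy=k,interpolation=cv2.INTER_CUBIC));return c
E
python3 - <<'E'
from h import *
d=pickle.load(open('c0.pkl','rb'));a=d['top']['color'][:,:,::-1]
L=a[150:310,90:335];R=a[150:310,250:495]
im=np.vstack([cv2.resize(i,None,fx=3,fy=1.87*1,interpolation=cv2.INTER_CUBIC) for i in (L,R)])
cv2.imwrite('pics/L.png',cv2.resize(L,None,fx=3.2,fy=3.2,interpolation=cv2.INTER_CUBIC))
cv2.imwrite('pics/R.png',cv2.resize(R,None,fx=3.2,fy=3.2,interpolation=cv2.INTER_CUBIC))
E
```

```text
(no output)
```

View pics/L.png

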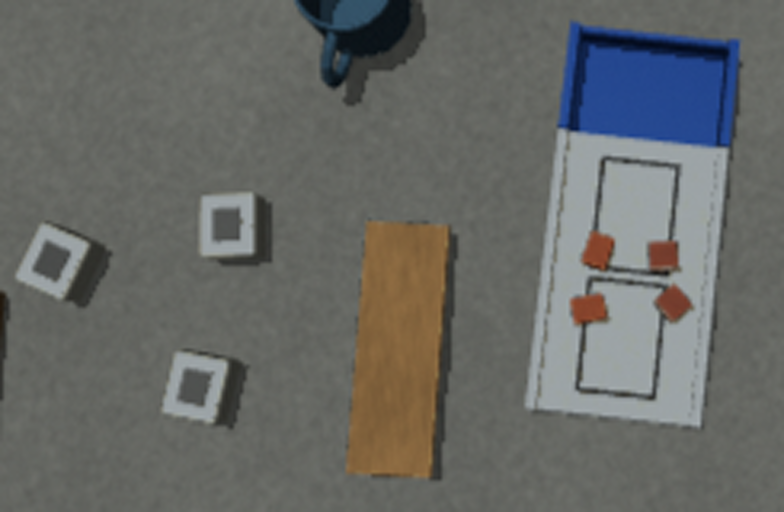

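View pics/R.png

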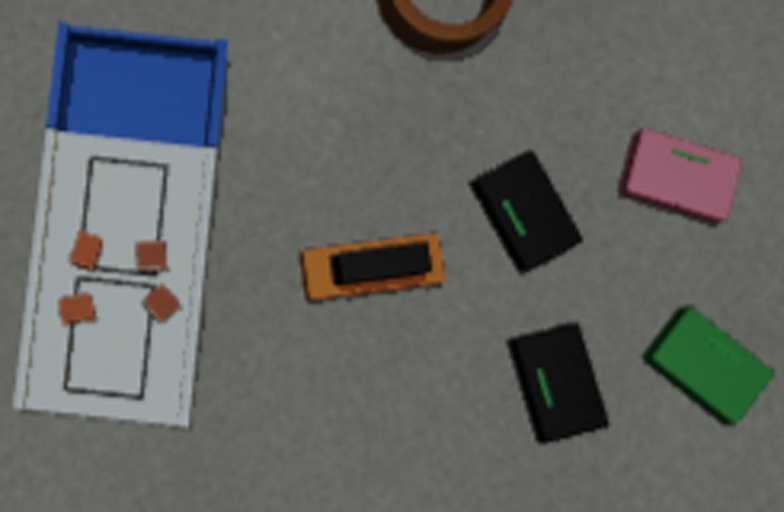

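```bash
python3 - <<'E'
from h import *
d=pickle.load(open('c0.pkl','rb'));c=d['top'];s=d['scene']
def P(side,u,v,z): return at(c,(u+.5)/3.2-.5+(90 if side=='L' else 250),(v+.5)/3.2-.5+150,z)
def quad(n,side,pts,z):
    w=np.array([P(side,*p,z)[:2] for p in pts]);ctr=w.mean(0)
    e=[w[(i+1)%4]-w[i] for i in range(4)]
    print(n,np.round(ctr,4),'edges',np.round([np.linalg.norm(x) for x in e],3),'ang',np.round([np.degrees(np.arctan2(x[1],x[0])) for x in e],1))
quad('near','L',[(590,278),(666,287),(655,398),(577,390)],.03)
quad('far','L',[(603,157),(680,165),(668,273),(594,268)],.03)
quad('board','L',[(561,129),(729,146),(702,427),(527,409)],.038)
quad('sheet','L',[(367,221),(449,226),(433,478),(347,474)],.030)
quad('a1','L',[(50,222),(91,241),(66,300),(17,272)],.036)
quad('a2','L',[(200,194),(255,192),(257,257),(201,258)],.036)
quad('a3','L',[(178,350),(229,360),(216,424),(164,413)],.036)
quad('scrfoot','R',[(302,250),(438,234),(444,285),(309,302)],.022)
quad('scrridge','R',[(332,254),(428,242),(431,273),(337,285)],.064)
quad('b1','R',[(471,184),(532,152),(581,240),(524,272)],.024)
quad('b2','R',[(509,341),(577,323),(608,427),(541,442)],.024)
E
python3 - <<'E'
from h import *
d=pickle.load(open('c0.pkl','rb'));s=d['scene']
a=s['color'][:,:,::-1]
i1=cv2.resize(a[120:260,205:405],None,fx=4,fy=4,interpolation=cv2.INTER_CUBIC)
cv2.imwrite('pics/s1.png',i1)
E
```

```text
near [0.4706 0.0127] edges [0.06  0.087 0.061 0.088] ang [-95.9 174.9  85.   -5.6]
far [0.5672 0.0028] edges [0.062 0.087 0.058 0.089] ang [-95.1 174.2  87.   -3.6]
board [0.5189 0.0072] edges [0.134 0.22  0.135 0.22 ] ang [-95.  174.8  85.   -5.6]
sheet [0.4602 0.1866] edges [0.065 0.195 0.066 0.196] ang [-92.7 178.3  88.2  -2.1]
a1 [0.5257 0.4568] edges [0.036 0.049 0.045 0.046] ang [-113.6  160.8   61.9  -29.9]
a2 [0.5541 0.3236] edges [0.043 0.051 0.044 0.051] ang [ -87.  -175.2   91.9    4.3]
a3 [0.4284 0.3408] edges [0.041 0.049 0.041 0.049] ang [-100.1  171.6   79.1   -9.2]
scrfoot [ 0.5292 -0.1958] edges [0.11  0.041 0.108 0.042] ang [ -82.5 -174.5   98.     7.3]
scrridge [ 0.5294 -0.194 ] edges [0.074 0.024 0.073 0.024] ang [ -82.  -175.6   98.1    8.7]
b1 [ 0.5756 -0.3188] edges [0.056 0.08  0.053 0.081] ang [ -61.7 -152.4  119.5   30. ]
b2 [ 0.4407 -0.3397] edges [0.056 0.083 0.054 0.081] ang [ -74.6 -165.1  103.1   16.3]
```

View pics/s1.png

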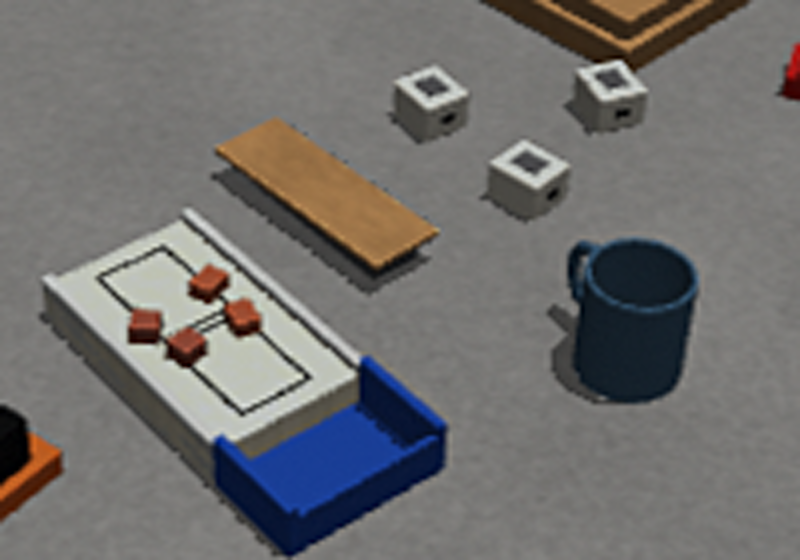

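```bash
python3 - <<'E'
from h import *
d=pickle.load(open('c0.pkl','rb'));c=d['top'];s=d['scene']
L=lambda u,v:(c,(u+.5)/3.2-.5+90,(v+.5)/3.2-.5+150)
S=lambda u,v:(s,(u+.5)/4-.5+205,(v+.5)/4-.5+120)
for n,l,r in [('sheet+x+y',(367,221),(438,233)),('sheet-x-y',(347+86,478),(217,150)),('a2',(255,192),(526,142)),('a3',(229,360),(394,95)),('board -x-y',(702,427),(44,282)),('board -x+y',(527,409),(187,212)),('outl far',(680,165),(242,413))]:
    print(n,np.round(tri([L(*l),S(*r)]),4))
B=np.array([.519,.0075]);a=np.radians(-5.2);ex=np.array([np.cos(a),np.sin(a)]);ey=np.array([-ex[1],ex[0]])
for u,v in [(598,250),(663,255),(588,308),(673,303)]:
    w=at(*L(u,v),.045)[:2]-B;print('chip',np.round([w@ex,w@ey],3))
go(.529,-.195,.2,8)
E
```

```text
sheet+x+y [0.559  0.2152 0.0289]
sheet-x-y [0.3619 0.1578 0.029 ]
a2 [0.5744 0.29   0.0862]
a3 [0.4417 0.2989 0.0605]
board -x-y [ 0.4036 -0.0495  0.0358]
board -x+y [0.4143 0.0843 0.0359]
outl far [ 0.6073 -0.0316  0.0342]
chip [0.017 0.027]
chip [ 0.018 -0.024]
chip [-0.029  0.029]
chip [-0.018 -0.036]
d [-56.34, -64.83, 2.27] turn [-0.002, 0.001, 1.12] q6 -0.18 t 0.15
```

play_rows(
  gripper=[-1,-1,-1,-1,-1,-1,-1,-1,-1,-1,-1,-1],
  delta_pos=[
    [-56.3,-64.8,2.3],
    [-56.3,-64.8,2.3],
    [-56.3,-64.8,2.3],
    [-56.3,-64.8,2.3],
    [-56.3,-64.8,2.3],
    [-56.3,-64.8,2.3],
    [-56.3,-64.8,2.3],
    [-56.3,-64.8,2.3],
    [-56.3,-64.8,2.3],
    [-56.3,-64.8,2.3],
    [-56.3,-64.8,2.3],
    [-56.3,-64.8,2.3],
  ],
  turn=[
    [0,0,1.12],
    [0,0,1.12],
    [0,0,1.12],
    [0,0,1.12],
    [0,0,1.12],
    [0,0,1.12],
    [0,0,1.12],
    [0,0,1.12],
    [0,0,1.12],
    [0,0,1.12],
    [0,0,1.12],
    [0,0,1.12],
  ],
)

```text
time: 1.65
position: [0.4866, -0.0963, 0.2023]
tool_rot: [0.656, 0.755, 0.0, -0.0]
ft_force: [1.0, 0.9, -0.1]
grip_width: 0.0872
grip_force: 0.0
```

```bash
python3 -c "
from h import *
go(.529,-.195,.2,8)"
```

```text
d [-10.36, 2.82, 0.23] turn [0.0, -0.0, -0.0] q6 -0.56 t 1.65
```

play_rows(
  gripper=[-1,-1,-1,-1],
  delta_pos=[
    [-10.4,2.8,0.2],
    [-10.4,2.8,0.2],
    [-10.4,2.8,0.2],
    [-10.4,2.8,0.2],
  ],
  turn=[
    [0,0,0],
    [0,0,0],
    [0,0,0],
    [0,0,0],
  ],
)

```text
time: 2.15
position: [0.5274, -0.1924, 0.1999]
tool_rot: [0.656, 0.755, -0.0, -0.001]
ft_force: [-0.2, 0.4, -0.3]
grip_width: 0.0867
grip_force: 0.0
```

```bash
python3 -c "
from h import *
c=save('wrist','w1');print(-c['R'].T@c['t'],c['R'])
go(.529,-.195,.03,8)
for y in(.035,-.035):
  for x in (.012,-.012):
    a=np.radians(8);print(proj(c,[.5294+x*np.cos(a)-y*np.sin(a),-.195+x*np.sin(a)+y*np.cos(a),.064]))"
```

```text
[ 0.51852561 -0.12477929  0.36159069] [[ 0.99029126  0.13898557 -0.00249631]
 [ 0.13507155 -0.95784962  0.25353456]
 [ 0.03284656 -0.25141024 -0.96732311]]
d [-0.37, 0.15, 17.0] turn [-0.002, -0.002, 0.001] q6 -0.69 t 2.2
(np.float64(292.893207266461), np.float64(164.34042728163058))
(np.float64(267.4399870073846), np.float64(164.3375332670986))
(np.float64(292.0843235728279), np.float64(234.53628244944895))
(np.float64(268.0663149280327), np.float64(234.5203715750759))
```

View pics/w1.png

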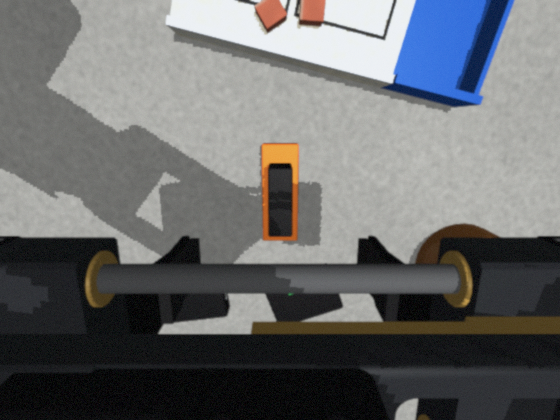

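play_rows(
  gripper=[-1,-1,-1,-1,-1,-1,1,1,1,1,1,1],
  delta_pos=[
    [-0.3,0.2,6],
    [-0.3,0.2,12],
    [-0.3,0.2,15],
    [-0.3,0.2,17],
    [-0.3,0.2,17],
    [-0.3,0.2,17],
    [-0.3,0.2,17],
    [-0.3,0.2,17],
    [-0.3,0.2,17],
    [-0.3,0.2,17],
    [-0.3,0.2,17],
    [-0.3,0.2,17],
  ],
  turn=[
    [0,0,0],
    [0,0,0],
    [0,0,0],
    [0,0,0],
    [0,0,0],
    [0,0,0],
    [0,0,0],
    [0,0,0],
    [0,0,0],
    [0,0,0],
    [0,0,0],
    [0,0,0],
  ],
  squeeze=40,
)

```text
time: 3.7
position: [0.5308, -0.196, 0.0304]
tool_rot: [0.656, 0.755, -0.0, -0.0]
ft_force: [0.2, 0.0, 0.5]
grip_width: 0.0352
grip_force: 0.0
```

```bash
cat >> h.py <<'E'
B=np.array([.519,.0075]);BA=-5.2
def bd(x,y):
    a=np.radians(BA);return B+x*np.array([np.cos(a),np.sin(a)])+y*np.array([-np.sin(a),np.cos(a)])
E
python3 -c "
from h import *
o=robot.get_obs();print(o['position'],o['grip_width'],o['grip_force'])
x,y=bd(-.086,0)
go(*o['position'][:2],.13,8)
go(x,y,.13,BA)"
```

```text
[ 0.53078127 -0.19596388  0.03039528] 0.03521560258128392 0.0
d [0.0, -0.0, -9.96] turn [-0.0, -0.0, 0.0] q6 -0.69 t 3.7
d [22.28, -6.7, -9.96] turn [-0.0, -0.0, 0.231] q6 -0.69 t 3.7
```

play_rows(
  gripper=[1,1,1,1,1,1,1,1,1,1],
  delta_pos=[
    [0,0,0],
    [0,0,0],
    [0,0,0],
    [0,0,0],
    [0,0,-4],
    [0,0,-10],
    [6,-1.8,-10],
    [12,-3.6,-10],
    [17.5,-5.2,-10],
    [22.3,-6.7,-10],
  ],
  turn=[
    [0,0,0],
    [0,0,0],
    [0,0,0],
    [0,0,0],
    [0,0,0],
    [0,0,0],
    [0,0,0.1],
    [0,0,0.2],
    [0,0,0.231],
    [0,0,0.231],
  ],
)

```text
time: 4.95
position: [0.4322, 0.0174, 0.1304]
tool_rot: [0.739, 0.674, 0.0, -0.0]
ft_force: [0.4, 0.3, -2.5]
grip_width: 0.0238
grip_force: 40.0
```

```bash
python3 -c "
from h import *
o=robot.get_obs();print(o['position'],o['grip_width'],o['grip_force'])
c=save('wrist','w2');x,y=bd(-.086,0);go(x,y,.0625,BA)"
```

```text
[0.43220643 0.01735935 0.13044808] 0.02375598239163437 39.99745996668935
d [-0.65, 0.86, 6.74] turn [-0.009, -0.004, 0.001] q6 -0.13 t 5.0
```

View pics/w2.png

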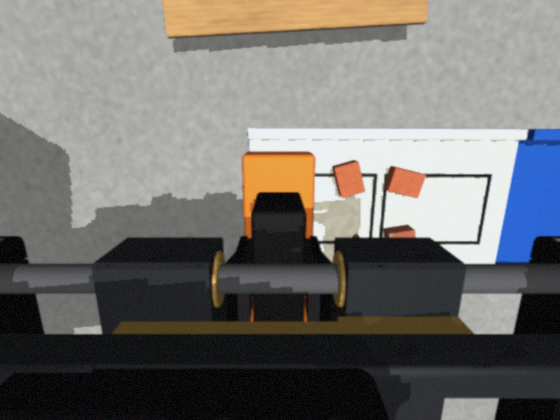

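play_rows(
  gripper=[1,1],
  delta_pos=[
    [0,0,0],
    [0,0,0],
  ],
  turn=[
    [0,0,0],
    [0,0,0],
  ],
)

```text
time: 5.25
position: [0.4348, 0.0149, 0.1306]
tool_rot: [0.739, 0.674, 0.001, 0.001]
ft_force: [0.4, 0.3, -1.9]
grip_width: 0.0236
grip_force: 40.0
```

```bash
python3 -c "
from h import *
c=pickle.load(open('w2.pkl','rb'))
o=robot.get_obs();print(o['position'],o['joint_velocities'].round(3) if hasattr(o['joint_velocities'],'round') else o['joint_velocities'])
for p in [(-.107,-.06),(-.107,.06),(.110,.06)]: print(proj(c,[*bd(*p),.038]))
x,y=bd(-.086,0);go(x,y,.0625,BA)"
```

```text
[0.43481621 0.0148841  0.13062182] [-0.018  0.004 -0.008 -0.     0.006  0.001]
(np.float64(255.72667884315698), np.float64(276.6573594463144))
(np.float64(252.79571305822824), np.float64(138.04334661208958))
(np.float64(528.2129516918519), np.float64(137.7798264804796))
d [0.03, -0.17, 6.81] turn [0.002, 0.0, -0.001] q6 -0.13 t 5.25
```

```bash
python3 -c "
from h import *
c=pickle.load(open('w2.pkl','rb'))
p=at(c,279,153,.122)[:2]-B
a=np.radians(BA);print('foot end board xy',p@[np.cos(a),np.sin(a)],p@[-np.sin(a),np.cos(a)])
# TCP from camera pose at that picture: camera offset
d=pickle.load(open('w1.pkl','rb'));print(-c['R'].T@c['t'])
"
```

```text
foot end board xy -0.08645502113507969 0.05564403343216634
[0.43906268 0.08554757 0.2920759 ]
```

play_rows(
  gripper=[1,1,1,1,1,1],
  delta_pos=[
    [0,-0.1,3],
    [0,-0.1,5],
    [0,-0.1,6],
    [0,-0.1,6.6],
    [0,-0.1,6.8],
    [0,-0.1,6.8],
  ],
  turn=[
    [0,0,0],
    [0,0,0],
    [0,0,0],
    [0,0,0],
    [0,0,0],
    [0,0,0],
  ],
)

```text
time: 6.0
position: [0.4327, 0.0155, 0.0627]
tool_rot: [0.739, 0.674, 0.0, 0.0]
ft_force: [-0.4, -0.1, -2.5]
grip_width: 0.0238
grip_force: 40.0
```

```bash
python3 -c "
from h import *
x,y=bd(.104,0);go(x,y,.0622,BA)"
```

```text
d [-0.01, 19.06, 0.07] turn [0.001, 0.0, -0.0] q6 -0.13 t 6.0
```

play_rows(
  gripper=[1,1,1,1,1,1,1,1,1,1,1,1],
  delta_pos=[
    [0,1.5,0],
    [0,3,0],
    [0,4.5,0],
    [0,6,0],
    [0,7.5,0],
    [0,9,0],
    [0,10.5,0],
    [0,12,0],
    [0,13.5,0],
    [0,15,0],
    [0,16,0],
    [0,17,0],
  ],
  turn=[
    [0,0,0],
    [0,0,0],
    [0,0,0],
    [0,0,0],
    [0,0,0],
    [0,0,0],
    [0,0,0],
    [0,0,0],
    [0,0,0],
    [0,0,0],
    [0,0,0],
    [0,0,0],
  ],
)

```text
time: 7.5
position: [0.6018, 0.0002, 0.0622]
tool_rot: [0.739, 0.674, -0.0, -0.0]
ft_force: [0.7, -0.5, -2.1]
grip_width: 0.0235
grip_force: 40.0
```

```bash
python3 -c "
from h import *
x,y=bd(.108,0);go(x,y,.0622,BA);save('wrist','w3')"
```

```text
d [-0.02, 2.48, -0.0] turn [-0.001, -0.0, -0.0] q6 -0.09 t 7.5
```

View pics/w3.png

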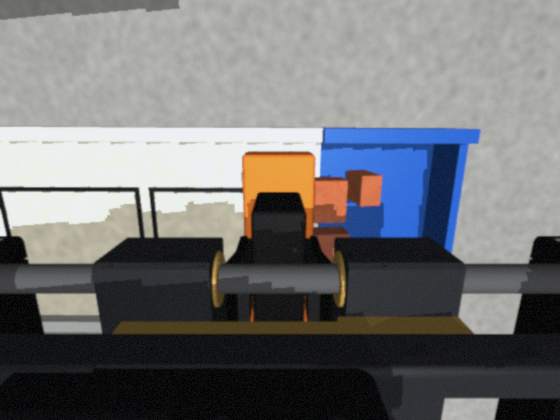

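play_rows(
  gripper=[1,1,1,1,1,1,1,1,1,1,1],
  delta_pos=[
    [0,1,0],
    [0,2,0],
    [0,3,0],
    [0,3,0],
    [0,3,0],
    [0,0,0],
    [0,-3,0],
    [0,-6,-2],
    [0,-6,-9],
    [0,-6,-9],
    [0,-6,-9],
  ],
  turn=[
    [0,0,0],
    [0,0,0],
    [0,0,0],
    [0,0,0],
    [0,0,0],
    [0,0,0],
    [0,0,0],
    [0,0,0],
    [0,0,0],
    [0,0,0],
    [0,0,0],
  ],
)

```text
time: 8.93
position: [0.5419, 0.0056, 0.153]
tool_rot: [0.739, 0.674, 0.0, 0.001]
ft_force: [-0.5, 0.8, -3.7]
grip_width: 0.0241
grip_force: 40.0
```

```bash
python3 -c "
from h import *
save('top','t2',3,(220,150,420,300))
go(.53,-.19,.14,8)"
```

```text
d [-19.6, 0.68, 1.18] turn [-0.002, -0.0, -0.231] q6 -0.1 t 8.97
```

View pics/t2.png

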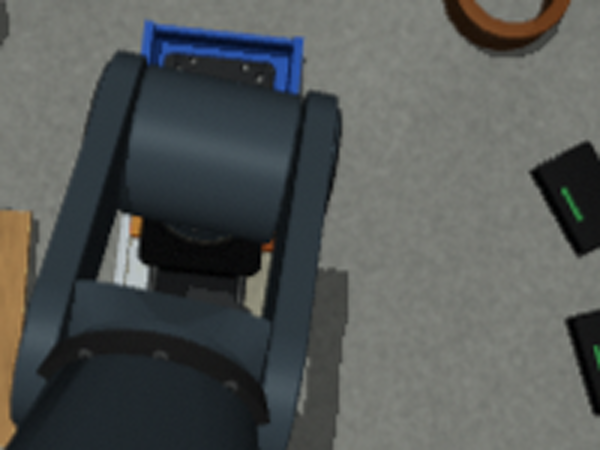

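play_rows(
  gripper=[1,1,1,1,1,1,1,1,1,1,1,1],
  delta_pos=[
    [-5,0.2,0],
    [-10,0.3,0],
    [-15,0.5,0],
    [-19.6,0.7,1],
    [-19.6,0.7,6],
    [-19.6,0.7,9],
    [-19.6,0.7,11],
    [-19.6,0.7,11.8],
    [-19.6,0.7,11.8],
    [-19.6,0.7,11.8],
    [-19.6,0.7,11.8],
    [-19.6,0.7,11.8],
  ],
  turn=[
    [0,0,-0.1],
    [0,0,-0.2],
    [0,0,-0.231],
    [0,0,-0.231],
    [0,0,-0.231],
    [0,0,-0.231],
    [0,0,-0.231],
    [0,0,-0.231],
    [0,0,-0.231],
    [0,0,-0.231],
    [0,0,-0.231],
    [0,0,-0.231],
  ],
)

```text
time: 10.48
position: [0.5315, -0.1904, 0.0352]
tool_rot: [0.656, 0.755, 0.0, 0.001]
ft_force: [-0.2, -0.1, -2.5]
grip_width: 0.0235
grip_force: 40.0
```

```bash
python3 -c "
from h import *
c=save('top','t3')
im=c['color'];hs=cv2.cvtColor(im,cv2.COLOR_RGB2HSV)
m=((hs[...,0]<12)&(hs[...,1]>120)&(hs[...,2]>60)).astype(np.uint8)
m[:150]=0;m[310:]=0;m[:,:240]=0;m[:,340:]=0
n,l,s,ce=cv2.connectedComponentsWithStats(m)
for i in range(1,n):
  if s[i,4]>6: print(s[i],at(c,*ce[i],.02))
go(.53,-.19,.0304,8)"
```

```text
[291 176  16  10 121] [ 0.66421058 -0.02153271  0.02      ]
[277 180  10  12  90] [0.64917613 0.02356681 0.02      ]
d [0.05, -0.13, 0.47] turn [0.001, 0.001, 0.0] q6 -0.68 t 10.53
```

play_rows(
  gripper=[1,1,1,1,-1,-1,-1,-1,-1,-1,-1,-1],
  delta_pos=[
    [0,0,0.2],
    [0,0,0.4],
    [0,0,0.5],
    [0,0,0.5],
    [0,0,0.5],
    [0,0,0.5],
    [0,0,0.5],
    [0,0,0.5],
    [0,0,-3],
    [0,0,-8],
    [0,0,-14],
    [0,0,-14],
  ],
  turn=[
    [0,0,0],
    [0,0,0],
    [0,0,0],
    [0,0,0],
    [0,0,0],
    [0,0,0],
    [0,0,0],
    [0,0,0],
    [0,0,0],
    [0,0,0],
    [0,0,0],
    [0,0,0],
  ],
)

```text
time: 12.02
position: [0.5343, -0.192, 0.1794]
tool_rot: [0.656, 0.755, 0.001, 0.006]
ft_force: [0.4, -0.4, -0.1]
grip_width: 0.086
grip_force: 0.0
```

```bash
python3 -c "
from h import *
c=save('top','t4',3.5,(235,145,435,305))
go(.46,-.335,.16,105)"
```

```text
d [-13.25, -9.19, 1.69] turn [0.006, -0.0, 1.449] q6 -0.68 t 12.07
```

View pics/t4.png

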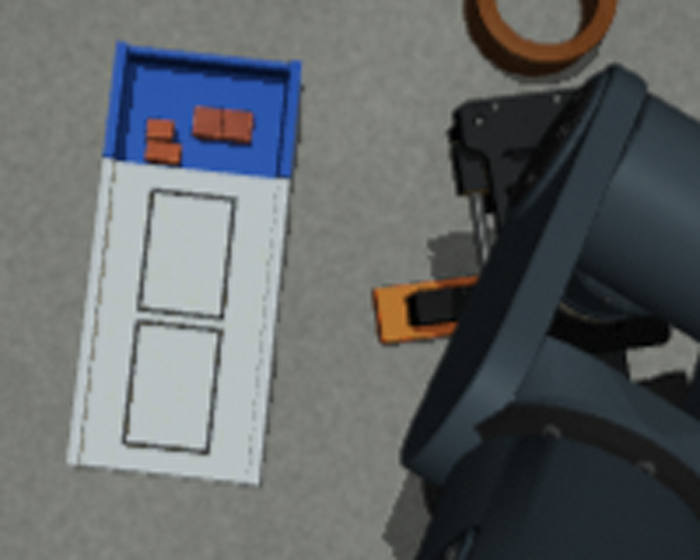

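```bash
python3 -c "
from h import *
c=pickle.load(open('t4.pkl','rb'))
q=lambda u,v,z=.03:at(c,(u+.5)/3.5-.5+235,(v+.5)/3.5-.5+145,z)[:2]
N=[(137,322),(221,330),(208,453),(124,444)];F=[(152,190),(235,198),(223,319),(139,311)]
n=np.mean([q(*p) for p in N],0);f=np.mean([q(*p) for p in F],0)
print(n,f,(n+f)/2,np.degrees(np.arctan2(*(f-n)[::-1])),np.linalg.norm(f-n))
go(.48,-.33,.2,104)"
```

```text
[0.4707867  0.01294121] [0.5664541  0.00365165] [0.5186204  0.00829643] -5.546187354105377 0.09611736149353012
d [-13.05, -7.12, -2.3] turn [0.006, -0.0, 1.467] q6 -0.68 t 12.07
```

play_rows(
  gripper=[-1,-1,-1,-1,-1,-1,-1,-1,-1,-1,-1],
  delta_pos=[
    [-3,-2,-2.3],
    [-6,-4,-2.3],
    [-9,-5,-2.3],
    [-13,-7.1,-2.3],
    [-13,-7.1,-2.3],
    [-13,-7.1,-2.3],
    [-13,-7.1,-2.3],
    [-13,-7.1,-2.3],
    [-13,-7.1,-2.3],
    [-13,-7.1,-2.3],
    [-13,-7.1,-2.3],
  ],
  turn=[
    [0.006,0,0.18],
    [0.006,0,0.36],
    [0.006,0,0.54],
    [0.006,0,0.73],
    [0.006,0,0.91],
    [0.006,0,1.09],
    [0.006,0,1.28],
    [0.006,0,1.467],
    [0.006,0,1.467],
    [0.006,0,1.467],
    [0.006,0,1.467],
  ],
)

```text
time: 13.45
position: [0.4787, -0.3286, 0.197]
tool_rot: [0.992, 0.122, -0.002, -0.002]
ft_force: [0.1, -0.5, -0.4]
grip_width: 0.0865
grip_force: 0.0
```

```bash
sed -i 's/^B=.*/B=np.array([.5187,.0080]);BA=-5.4/' h.py; python3 -c "
from h import *
c=save('wrist','w4')
for x in (.042,-.042):
  for y in (.027,-.027):
    a=np.radians(15);print(np.round(proj(c,[.4407+x*np.cos(a)-y*np.sin(a),-.3397+x*np.sin(a)+y*np.cos(a),.024])))
go(.4407,-.3397,.006,104.5)"
```

```text
[254. 188.]
[304. 187.]
[257. 260.]
[304. 259.]
d [-3.89, 0.23, 19.13] turn [-0.005, 0.004, -0.008] q6 0.53 t 13.5
```

View pics/w4.png

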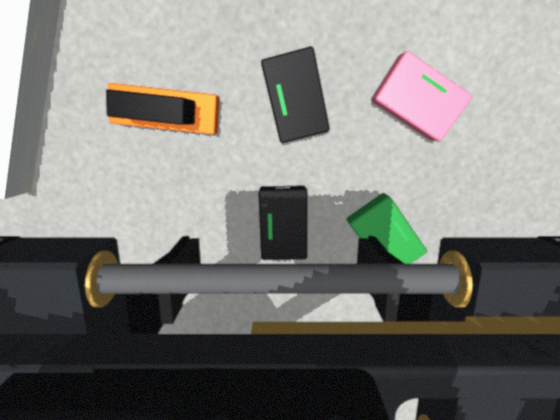

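```bash
python3 -c "
from h import *
d=pickle.load(open('c0.pkl','rb'));t=d['top'];c=pickle.load(open('w4.pkl','rb'))
R=lambda u,v:(t,(u+.5)/3.2-.5+250,(v+.5)/3.2-.5+150)
for r,w in [((543,332),(282.5,191)),((574.5,434.5),(283.5,258)),((532,152),(262,62)),((471,184),(262,62)),((532,152),(311,47)),((581,240),(329,128)),((524,272),(284,142))]:
  print(np.round(tri([R(*r),(c,*w)]),4), np.round(at(c,*w,.024),4),np.round(at(*R(*r),.024),4))
"
```

```text
[ 0.4789 -0.3325  0.0169] [ 0.4787 -0.3335  0.024 ] [ 0.4803 -0.3286  0.024 ]
[ 0.4003 -0.354   0.0172] [ 0.4027 -0.354   0.024 ] [ 0.4012 -0.3507  0.024 ]
[ 0.5953 -0.2912  0.1245] [ 0.5987 -0.2824  0.024 ] [ 0.624  -0.3243  0.024 ]
[ 0.601  -0.2805  0.0034] [ 0.5987 -0.2824  0.024 ] [ 0.5973 -0.2746  0.024 ]
[ 0.6243 -0.3255  0.0203] [ 0.6231 -0.3253  0.024 ] [ 0.624  -0.3243  0.024 ]
[ 0.5547 -0.3653  0.0129] [ 0.5545 -0.3636  0.024 ] [ 0.5536 -0.3612  0.024 ]
[ 0.5287 -0.3226  0.0008] [ 0.5295 -0.3222  0.024 ] [ 0.5274 -0.315   0.024 ]
```

```bash
python3 -c "
from h import *
go(.4407,-.342,.007,105.2)"
```

```text
d [-3.94, 0.45, 19.03] turn [-0.005, 0.004, -0.02] q6 0.53 t 13.5
```

play_rows(
  gripper=[-1,-1,-1,-1,-1,-1,-1,1,1,1,1,1],
  delta_pos=[
    [-3.9,0.4,4],
    [-3.9,0.4,9],
    [-3.9,0.4,14],
    [-3.9,0.4,17],
    [-3.9,0.4,19],
    [-3.9,0.4,19],
    [-3.9,0.4,19],
    [-3.9,0.4,19],
    [-3.9,0.4,19],
    [-3.9,0.4,19],
    [-3.9,0.4,19],
    [-3.9,0.4,19],
  ],
  turn=[
    [-0.005,0.004,-0.02],
    [-0.005,0.004,-0.02],
    [-0.005,0.004,-0.02],
    [-0.005,0.004,-0.02],
    [-0.005,0.004,-0.02],
    [-0.005,0.004,-0.02],
    [-0.005,0.004,-0.02],
    [-0.005,0.004,-0.02],
    [-0.005,0.004,-0.02],
    [-0.005,0.004,-0.02],
    [-0.005,0.004,-0.02],
    [-0.005,0.004,-0.02],
  ],
  squeeze=30,
)

```text
time: 15.0
position: [0.4413, -0.3418, 0.0079]
tool_rot: [0.991, 0.132, 0.0, 0.001]
ft_force: [0.2, 0.6, 2.0]
grip_width: 0.0537
grip_force: 30.0
```

```bash
python3 -c "
from h import *
o=robot.get_obs();print(o['grip_width'],o['grip_force'])
x,y=bd(-.048,0);go(x,y,.12,90+BA)"
```

```text
0.05372851332612681 29.999142587184906
d [12.1, -33.42, -11.26] turn [0.001, -0.001, 0.358] q6 0.45 t 15.0
```

play_rows(
  gripper=[1,1,1,1,1,1,1,1,1,1,1,1],
  delta_pos=[
    [0,0,-4],
    [0,0,-9],
    [1,-2,-11.3],
    [3,-7,-11.3],
    [5,-12.5,-11.3],
    [7,-18,-11.3],
    [8.7,-23.5,-11.3],
    [10.5,-29,-11.3],
    [11.5,-32,-11.3],
    [12.1,-33.4,-11.3],
    [12.1,-33.4,-11.3],
    [12.1,-33.4,-11.3],
  ],
  turn=[
    [0,0,0],
    [0,0,0],
    [0,0,0.06],
    [0,0,0.12],
    [0,0,0.18],
    [0,0,0.24],
    [0,0,0.3],
    [0,0,0.358],
    [0,0,0.358],
    [0,0,0.358],
    [0,0,0.358],
    [0,0,0.358],
  ],
)

```text
time: 16.5
position: [0.4711, 0.0114, 0.1203]
tool_rot: [0.999, -0.048, 0.0, 0.001]
ft_force: [-0.1, -0.0, -1.5]
grip_width: 0.0536
grip_force: 30.0
```

```bash
python3 -c "
from h import *
o=robot.get_obs();print(o['grip_width'],o['grip_force'])
c=save('wrist','w5')
x,y=bd(-.048,0);go(x,y,.039,90+BA)
for q in [(-.09,.06),(-.09,-.06)]: print(proj(c,[*bd(*q),.038]))"
```

```text
0.05358222476587079 29.997360706329346
d [-0.04, -0.13, 8.13] turn [0.001, -0.001, -0.002] q6 1.45 t 16.55
(np.float64(204.3309985256633), np.float64(262.682561888904))
(np.float64(347.1500409923797), np.float64(262.4944828554907))
```

View pics/w5.png

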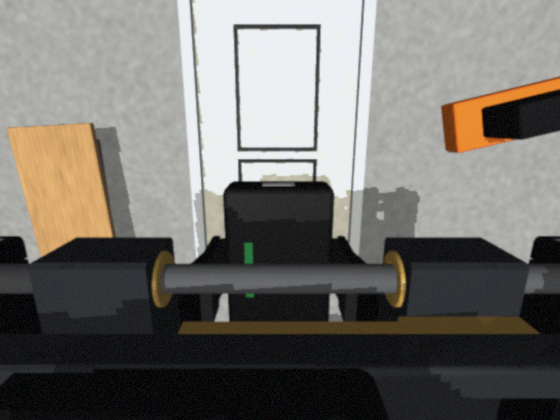

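```bash
python3 -c "
from h import *
c=pickle.load(open('w5.pkl','rb'));a=np.radians(BA)
def bx(p): p=p[:2]-B;return np.round([p@[np.cos(a),np.sin(a)],p@[-np.sin(a),np.cos(a)]],4)
for u,v,z in [(279,190,.1364),(279,182,.1124),(224,200,.1364),(333,200,.1364)]: print(bx(at(c,u,v,z)))
for u,v in [(236.5,26.5),(319.5,26.5),(238,149),(316.5,149)]: print(bx(at(c,u,v,.03)))
print(c['color'][165:215:2,279].tolist())"
```

```text
[-0.0074 -0.0025]
[-0.008  -0.0026]
[-0.0123  0.0236]
[-0.0123 -0.0282]
[0.0903 0.0276]
[ 0.0902 -0.032 ]
[0.0035 0.0295]
[ 0.0035 -0.0324]
[[235, 239, 241], [236, 240, 243], [237, 241, 244], [236, 240, 243], [236, 239, 241], [227, 231, 228], [187, 181, 165], [184, 179, 162], [100, 100, 92], [86, 89, 88], [112, 116, 118], [17, 19, 15], [19, 21, 22], [26, 27, 28], [36, 38, 43], [50, 48, 48], [45, 42, 45], [46, 44, 49], [46, 44, 48], [41, 42, 43], [41, 44, 41], [46, 45, 45], [47, 45, 46], [42, 41, 43], [43, 45, 46]]
```

play_rows(
  gripper=[1,1,1,1,1,1,-0.5,-0.5,-0.5,-0.5,-0.5,-0.5],
  delta_pos=[
    [0,0,3],
    [0,0,6],
    [0,0,7.4],
    [0,0,7.9],
    [0,0,8.2],
    [0,0,8.2],
    [0,0,8.2],
    [0,0,8.2],
    [0,0,8.2],
    [0,0,4],
    [0,0,-2],
    [0,0,-8],
  ],
  turn=[
    [0,0,0],
    [0,0,0],
    [0,0,0],
    [0,0,0],
    [0,0,0],
    [0,0,0],
    [0,0,0],
    [0,0,0],
    [0,0,0],
    [0,0,0],
    [0,0,0],
    [0,0,0],
  ],
)

```text
time: 18.05
position: [0.4703, 0.0127, 0.2019]
tool_rot: [0.999, -0.047, -0.0, 0.0]
ft_force: [0.3, 0.3, -0.5]
grip_width: 0.0654
grip_force: 0.0
```

```bash
python3 -c "
from h import *
o=robot.get_obs();print(o['grip_width'],o['grip_force'])
# bank1: combine wrist w4 and top
d=pickle.load(open('c0.pkl','rb'));t=d['top'];c=pickle.load(open('w4.pkl','rb'))
w=np.array([at(c,*p,.024)[:2] for p in [(262,62),(311,47),(329,128),(284,142)]])
print(w.mean(0),[np.degrees(np.arctan2(*(w[i]-w[j])[::-1])) for i,j in ((0,3),(1,2),(0,1),(3,2))])
c=robot.camera('top');pickle.dump(c,open('t5.pkl','wb'))
go(.61,-.30,.2,120)"
```

```text
0.0653850248048524 0.0
[ 0.57644143 -0.32337565] [np.float64(29.952684682084357), np.float64(29.197597457135597), np.float64(119.67222605083262), np.float64(121.05340589626945)]
d [16.34, 29.8, 1.23] turn [0.007, -0.014, -0.617] q6 1.45 t 18.1
```

```bash
python3 -c "
from h import *
go(.576,-.3215,.13,120)"
```

```text
d [13.05, 32.25, 8.18] turn [0.007, -0.014, -0.617] q6 1.45 t 18.1
```

play_rows(
  gripper=[-1,-1,-1,-1,-1,-1,-1,-1,-1,-1],
  delta_pos=[
    [2,4,0],
    [4,10,0],
    [6.5,16,1],
    [9,22,3],
    [11,27,5],
    [12.5,31,7],
    [13,32.2,8.2],
    [13,32.2,8.2],
    [13,32.2,8.2],
    [13,32.2,8.2],
  ],
  turn=[
    [0,0,-0.12],
    [0,0,-0.25],
    [0,0,-0.37],
    [0,0,-0.5],
    [0,0,-0.617],
    [0,0,-0.617],
    [0,0,-0.617],
    [0,0,-0.617],
    [0,0,-0.617],
    [0,0,-0.617],
  ],
)

```text
time: 19.35
position: [0.5702, -0.3188, 0.1198]
tool_rot: [0.966, 0.259, 0.0, 0.001]
ft_force: [-0.6, 0.0, 0.3]
grip_width: 0.0869
grip_force: 0.0
```

```bash
python3 -c "
from h import *
go(.576,-.3215,.007,120)"
```

```text
d [0.36, 0.51, 11.28] turn [0.002, -0.001, 0.001] q6 0.37 t 19.35
```

play_rows(
  gripper=[-1,-1,-1,-1,-1,-1,1,1,1,1,1,1],
  delta_pos=[
    [0.4,0.5,4],
    [0.4,0.5,8],
    [0.4,0.5,10.3],
    [0.4,0.5,11.2],
    [0.4,0.5,11.2],
    [0.4,0.5,11.2],
    [0.4,0.5,11.2],
    [0.4,0.5,11.2],
    [0.4,0.5,11.2],
    [0.4,0.5,11.2],
    [0.4,0.5,11.2],
    [0.4,0.5,11.2],
  ],
  turn=[
    [0,0,0],
    [0,0,0],
    [0,0,0],
    [0,0,0],
    [0,0,0],
    [0,0,0],
    [0,0,0],
    [0,0,0],
    [0,0,0],
    [0,0,0],
    [0,0,0],
    [0,0,0],
  ],
)

```text
time: 20.85
position: [0.5759, -0.3226, 0.0067]
tool_rot: [0.966, 0.258, 0.0, 0.0]
ft_force: [0.2, -0.5, 1.2]
grip_width: 0.0537
grip_force: 29.8
```

```bash
python3 -c "
from h import *
o=robot.get_obs();print(o['grip_width'],o['grip_force'],o['position'])
x,y=bd(.048,0);go(x,y,.12,90+BA)"
```

```text
0.05374135913997754 29.81013536453247 [ 0.57585308 -0.32259417  0.00673233]
d [15.47, -28.71, -11.34] turn [0.001, -0.0, 0.617] q6 0.37 t 20.85
```

play_rows(
  gripper=[1,1,1,1,1,1,1,1,1,1,1,1],
  delta_pos=[
    [0,0,-4],
    [0,0,-9],
    [1.5,-2,-11.3],
    [3.5,-6,-11.3],
    [6,-11,-11.3],
    [9,-16,-11.3],
    [11.5,-21,-11.3],
    [14,-25.5,-11.3],
    [15,-27.8,-11.3],
    [15.5,-28.7,-11.3],
    [15.5,-28.7,-11.3],
    [15.5,-28.7,-11.3],
  ],
  turn=[
    [0,0,0],
    [0,0,0],
    [0,0,0.1],
    [0,0,0.22],
    [0,0,0.34],
    [0,0,0.46],
    [0,0,0.58],
    [0,0,0.617],
    [0,0,0.617],
    [0,0,0.617],
    [0,0,0.617],
    [0,0,0.617],
  ],
)

```text
time: 22.35
position: [0.5674, 0.0022, 0.1193]
tool_rot: [0.999, -0.048, 0.001, 0.001]
ft_force: [0.2, 1.1, -1.2]
grip_width: 0.0538
grip_force: 29.8
```

```bash
python3 -c "
from h import *
a=np.radians(BA)
def bx(p): p=p[:2]-B;return np.round([p@[np.cos(a),np.sin(a)],p@[-np.sin(a),np.cos(a)]],4)
o=robot.get_obs();print(o['grip_width'],o['grip_force'],bx(o['position']),o['position'][2])
c=save('wrist','w6')
x,y=bd(.048,0);go(x,y,.0372,90+BA)
g=c['color'].sum(2)
print([(v,int(g[v,279])) for v in range(150,205,3)],[(u,int(g[205,u])) for u in list(range(212,240,2))+list(range(318,346,2))])
t=pickle.load(open('t5.pkl','rb'))
cv2.imwrite('pics/t5.png',cv2.resize(t['color'][160:300,240:350,::-1],None,fx=4,fy=4))
"
```

```text
0.05383041838143162 29.804624319076538 [ 0.049  -0.0012] 0.11934709769776242
d [-0.11, -0.14, 8.22] turn [0.001, -0.001, -0.002] q6 1.47 t 22.4
[(150, 763), (153, 763), (156, 763), (159, 747), (162, 326), (165, 763), (168, 763), (171, 736), (174, 676), (177, 328), (180, 528), (183, 76), (186, 122), (189, 174), (192, 199), (195, 201), (198, 191), (201, 193), (204, 191)] [(212, 679), (214, 673), (216, 673), (218, 675), (220, 682), (222, 683), (224, 590), (226, 134), (228, 163), (230, 201), (232, 198), (234, 205), (236, 203), (238, 202), (318, 176), (320, 171), (322, 180), (324, 173), (326, 176), (328, 173), (330, 179), (332, 157), (334, 146), (336, 492), (338, 679), (340, 671), (342, 663), (344, 672)]
```

play_rows(
  gripper=[1,1,1,1,1,1,-0.5,-0.5,-0.5,-0.5,-0.5,-0.5],
  delta_pos=[
    [-0.1,-0.1,3],
    [-0.1,-0.1,6],
    [-0.1,-0.1,7.4],
    [-0.1,-0.1,7.9],
    [-0.1,-0.1,8.2],
    [-0.1,-0.1,8.2],
    [-0.1,-0.1,8.2],
    [-0.1,-0.1,8.2],
    [-0.1,-0.1,8.2],
    [-0.1,-0.1,4],
    [-0.1,-0.1,-2],
    [-0.1,-0.1,-8],
  ],
  turn=[
    [0,0,0],
    [0,0,0],
    [0,0,0],
    [0,0,0],
    [0,0,0],
    [0,0,0],
    [0,0,0],
    [0,0,0],
    [0,0,0],
    [0,0,0],
    [0,0,0],
    [0,0,0],
  ],
)

```text
time: 23.9
position: [0.5656, 0.0047, 0.2009]
tool_rot: [0.999, -0.047, -0.0, 0.0]
ft_force: [1.7, 0.1, -0.7]
grip_width: 0.0655
grip_force: 0.0
```

```bash
python3 -c "
from h import *
o=robot.get_obs();print(o['grip_width'],o['position'])
go(.4602,.1866,.12,87.5)"
```

```text
0.06553672307977705 [0.56561256 0.00467333 0.20091992]
d [-12.21, -17.13, 8.08] turn [0.001, 0.0, -0.051] q6 1.48 t 23.9
```

play_rows(
  gripper=[-1,-1,-1,-1,-1,-1,-1],
  delta_pos=[
    [-3,-4,0],
    [-6.5,-9,2],
    [-10,-14,5],
    [-12.2,-17.1,8],
    [-12.2,-17.1,8],
    [-12.2,-17.1,8],
    [-12.2,-17.1,8],
  ],
  turn=[
    [0,0,-0.05],
    [0,0,-0.05],
    [0,0,-0.05],
    [0,0,-0.05],
    [0,0,-0.05],
    [0,0,-0.05],
    [0,0,-0.05],
  ],
)

```text
time: 24.78
position: [0.4625, 0.1856, 0.1201]
tool_rot: [1.0, -0.023, 0.002, 0.0]
ft_force: [-0.4, -0.1, 0.3]
grip_width: 0.0867
grip_force: 0.0
```

```bash
python3 -c "
from h import *
c=save('wrist','w7');t=save('top','t6')
wi=c['color'][:,:,::-1];ti=cv2.resize(t['color'][150:310,240:440,::-1],None,fx=2.5,fy=2.5,interpolation=cv2.INTER_CUBIC)
im=np.zeros((820,560,3),np.uint8);
im=np.vstack([cv2.copyMakeBorder(wi[:240],0,0,0,0,0),cv2.copyMakeBorder(ti[:360],0,0,0,60,0)[:, :560]])
cv2.imwrite('pics/m7.png',im);print(im.shape)
a=np.radians(-1.9)
for x,y in ((.098,.033),(.098,-.033)): print(proj(c,[.4602+x*np.cos(a)-y*np.sin(a),.1866+x*np.sin(a)+y*np.cos(a),.03]))
go(.4602,.1866,.12,88.1)"
```

```text
(600, 560, 3)
(np.float64(230.17693734813), np.float64(89.93496571337994))
(np.float64(317.8169140140379), np.float64(88.74262103836786))
d [-0.19, -0.11, -0.0] turn [0.0, -0.003, -0.013] q6 1.78 t 24.88
```

View pics/m7.png

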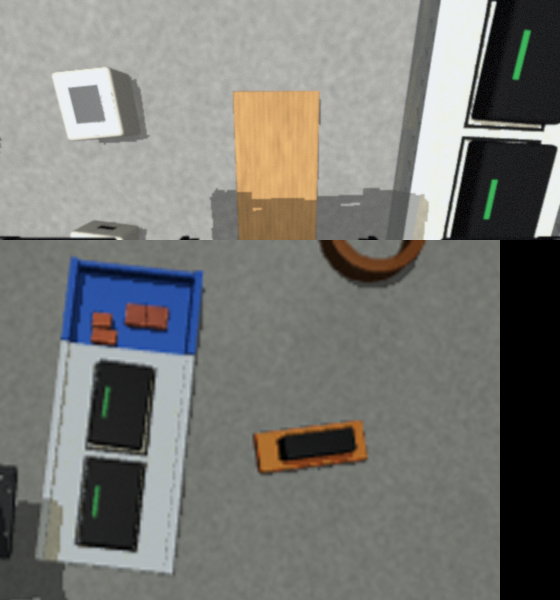

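play_rows(
  gripper=[-1,-1,-1,-1,-1,-1,1,1,1,1,1,1],
  delta_pos=[
    [-0.2,-0.1,4],
    [-0.2,-0.1,8],
    [-0.2,-0.1,10],
    [-0.2,-0.1,10.9],
    [-0.2,-0.1,10.9],
    [-0.2,-0.1,10.9],
    [-0.2,-0.1,10.9],
    [-0.2,-0.1,10.9],
    [-0.2,-0.1,10.9],
    [-0.2,-0.1,10.9],
    [-0.2,-0.1,10.9],
    [-0.2,-0.1,10.9],
  ],
  turn=[
    [0,0,-0.013],
    [0,0,-0.013],
    [0,0,-0.013],
    [0,0,-0.013],
    [0,0,-0.013],
    [0,0,-0.013],
    [0,0,-0.013],
    [0,0,-0.013],
    [0,0,-0.013],
    [0,0,-0.013],
    [0,0,-0.013],
    [0,0,-0.013],
  ],
)

```text
time: 26.38
position: [0.4589, 0.1873, 0.0105]
tool_rot: [1.0, -0.016, 0.001, 0.0]
ft_force: [-1.0, -0.2, 5.6]
grip_width: 0.0653
grip_force: 30.0
```

```bash
python3 -c "
from h import *
o=robot.get_obs();print(o['grip_width'],o['grip_force'],o['position'])
x,y=bd(0,0);go(x,y,.10,90+BA)"
```

```text
0.06526492342394351 29.990963637828827 [0.45893997 0.18732779 0.0105206 ]
d [6.54, 17.74, -8.93] turn [0.001, -0.001, 0.063] q6 1.77 t 26.38
```

play_rows(
  gripper=[1,1,1,1,1,1,1,1,1,1,1],
  delta_pos=[
    [0,0,-2],
    [0,0,-5],
    [0,0,-9],
    [1.5,4,-9],
    [3,8,-9],
    [4.5,12,-9],
    [5.7,15.5,-9],
    [6.3,17.3,-9],
    [6.4,17.7,-9],
    [6.4,17.7,-9],
    [6.4,17.7,-9],
  ],
  turn=[
    [0,0,0],
    [0,0,0],
    [0,0,0],
    [0,0,0.03],
    [0,0,0.06],
    [0,0,0.063],
    [0,0,0.063],
    [0,0,0.063],
    [0,0,0.063],
    [0,0,0.063],
    [0,0,0.063],
  ],
)

```text
time: 27.75
position: [0.5164, 0.0097, 0.1003]
tool_rot: [0.999, -0.046, -0.0, 0.0]
ft_force: [-0.3, 0.1, -0.2]
grip_width: 0.0654
grip_force: 30.0
```

```bash
python3 -c "
from h import *
o=robot.get_obs();print(o['grip_width'],o['grip_force'],o['position'])
c=save('wrist','w8')
x,y=bd(-.001,0);go(x,y,.0412,90+BA)
z=o['position'][2]+.0195
for q in ((.098,.033),(.098,-.033)): print(proj(c,[*bd(*q),z]))
hs=cv2.cvtColor(c['color'],cv2.COLOR_RGB2HSV);m=((hs[...,0]>8)&(hs[...,0]<25)&(hs[...,1]>90)).astype(np.uint8)
m[225:]=0;m[:,:180]=0;m[:,380:]=0
for v in range(20,225,20):
  u=np.flatnonzero(m[v]);print(v,(u.min(),u.max()) if len(u) else None,end=' ')
for u0 in (240,280,310):
  v=np.flatnonzero(m[:,u0]);print(u0,v.min() if len(v) else None)
"
```

```text
0.06538200332527101 29.990458488464355 [0.51638819 0.00965631 0.10027213]
d [0.13, 0.14, 5.91] turn [0.0, 0.0, 0.002] q6 1.47 t 27.8
(np.float64(199.22352980845537), np.float64(48.01468428497569))
(np.float64(359.6808498085125), np.float64(48.233395515301595))
20 (np.int64(224), np.int64(306)) 40 (np.int64(227), np.int64(260)) 60 (np.int64(203), np.int64(357)) 80 (np.int64(204), np.int64(356)) 100 (np.int64(205), np.int64(355)) 120 (np.int64(206), np.int64(353)) 140 (np.int64(207), np.int64(352)) 160 (np.int64(208), np.int64(351)) 180 (np.int64(209), np.int64(349)) 200 (np.int64(209), np.int64(348)) 220 (np.int64(211), np.int64(347)) 240 5
280 55
310 55
```

play_rows(
  gripper=[1,1,1,1,1,1,-0.8,-0.8,-0.8,-0.8,-0.8,-0.8],
  delta_pos=[
    [0.2,0.15,2],
    [0.2,0.15,4],
    [0.2,0.15,5.2],
    [0.2,0.15,5.7],
    [0.2,0.15,5.95],
    [0.2,0.15,5.95],
    [0.2,0.15,5.95],
    [0.2,0.15,5.95],
    [0.2,0.15,5.95],
    [0.2,0.15,3],
    [0.2,0.15,-3],
    [0.2,0.15,-9],
  ],
  turn=[
    [0,0,0.002],
    [0,0,0.002],
    [0,0,0.002],
    [0,0,0.002],
    [0,0,0.002],
    [0,0,0.002],
    [0,0,0.002],
    [0,0,0.002],
    [0,0,0.002],
    [0,0,0.002],
    [0,0,0.002],
    [0,0,0.002],
  ],
)

```text
time: 29.3
position: [0.5184, 0.0069, 0.1916]
tool_rot: [0.999, -0.048, -0.0, 0.0]
ft_force: [1.1, -0.3, 0.4]
grip_width: 0.0781
grip_force: 0.0
```

```bash
python3 -c "
from h import *
o=robot.get_obs();print(o['grip_width'],o['position'])
go(.39,.3408,.2,81)
go(.52,.32,.2,90)"
```

```text
0.07812305808869052 [0.51844066 0.00685661 0.1916406 ]
d [-16.0, -32.0, -0.84] turn [0.001, 0.001, 0.061] q6 1.47 t 29.3
d [-2.86, -31.18, -0.85] turn [0.001, 0.001, -0.096] q6 1.47 t 29.3
```

play_rows(
  gripper=[-1,-1,-1,-1,-1,-1,-1,-1,-1,-1],
  delta_pos=[
    [-2,-5,-0.8],
    [-4,-11,-0.8],
    [-7,-17,-0.8],
    [-9,-23,-0.8],
    [-11,-29,-0.8],
    [-13,-33.5,-0.8],
    [-13,-34,-0.8],
    [-13,-34,-0.8],
    [-13,-34,-0.8],
    [-13,-34,-0.8],
  ],
  turn=[
    [0,0,0],
    [0,0,0],
    [0,0,0],
    [0,0,0],
    [0,0,0],
    [0,0,0],
    [0,0,0],
    [0,0,0],
    [0,0,0],
    [0,0,0],
  ],
)

```text
time: 30.55
position: [0.4228, 0.3563, 0.1981]
tool_rot: [0.999, -0.049, 0.0, 0.001]
ft_force: [-0.1, -0.4, 0.4]
grip_width: 0.0871
grip_force: 0.0
```

```bash
cat > ad.py <<'E'
from h import *
def show(c,m,z):
    n,l,s,ce=cv2.connectedComponentsWithStats(m.astype(np.uint8))
    for i in range(1,n):
        if s[i,4]<40: continue
        ct=cv2.findContours((l==i).astype(np.uint8),cv2.RETR_EXTERNAL,cv2.CHAIN_APPROX_NONE)[0][0]
        pts=np.array([at(c,*p[0],z)[:2] for p in ct],np.float32)
        r=cv2.minAreaRect(pts*1000)
        if 30<max(r[1])<75: print(s[i].tolist(),np.round(np.array(r[0])/1000,4),np.round(r[1],0),round(r[2],1))
E
python3 -c "
from ad import *
c=save('wrist','w9');t=save('top','t9')
for cc in (pickle.load(open('c0.pkl','rb'))['top'],t):
  g=cc['color'].min(2);print(np.percentile(g,99));m=(g>125);m[:, :91]=0;m[:,240:]=0;m[:190]=0;m[300:]=0
  show(cc,m,.036)
g=c['color'].min(2);print('wrist',np.unique(g[60:160,:]//16*16,return_counts=True))
for th in (200,225): show(c,g>th,.036);print()
o=robot.get_obs();print(o['position'])"
```

```text
156.0
[152, 210, 17, 20, 216] [0.5551 0.3261] [48. 40.] 3.1
[95, 220, 22, 23, 213] [0.5243 0.4602] [40. 48.] 67.3
[141, 260, 20, 22, 227] [0.4287 0.3427] [42. 47.] 79.8
151.0
[152, 210, 17, 20, 225] [0.5551 0.3261] [48. 40.] 3.1
[95, 220, 23, 23, 219] [0.5242 0.4597] [41. 48.] 67.3
wrist (array([ 16,  32,  48,  64,  80,  96, 112, 128, 144, 160, 176, 192, 208,
       224, 240], dtype=uint8), array([    2,   342,   674,   171,   227,  2510,  3592,  4294,   867,
        1614, 37235,  1427,   200,   352,  2493]))
[273, 23, 51, 62, 1872] [0.5536 0.3235] [49. 43.] 2.9
[138, 73, 52, 61, 1674] [0.523  0.4587] [43. 49.] 67.6
[271, 163, 43, 28, 745] [0.4374 0.3395] [43. 28.] 80.5

[273, 24, 50, 61, 1670] [0.5534 0.3237] [47. 41.] 2.9
[139, 73, 50, 60, 1485] [0.523  0.4585] [41. 47.] 67.6
[272, 164, 41, 26, 664] [0.4386 0.3394] [41. 26.] 84.3

[0.42270169 0.35669913 0.19808727]
```

```bash
python3 -c "
from h import *
go(.4287,.342,.008,80)"
```

```text
d [0.73, 1.39, 19.01] turn [0.001, -0.001, 0.076] q6 2.17 t 30.65
```

play_rows(
  gripper=[-1,-1,-1,-1,-1,-1,-1,1,1,1,1,1],
  delta_pos=[
    [0.7,1.4,4],
    [0.7,1.4,9],
    [0.7,1.4,14],
    [0.7,1.4,17],
    [0.7,1.4,18.5],
    [0.7,1.4,19],
    [0.7,1.4,19],
    [0.7,1.4,19],
    [0.7,1.4,19],
    [0.7,1.4,19],
    [0.7,1.4,19],
    [0.7,1.4,19],
  ],
  turn=[
    [0,0,0.076],
    [0,0,0.076],
    [0,0,0.076],
    [0,0,0.076],
    [0,0,0.076],
    [0,0,0.076],
    [0,0,0.076],
    [0,0,0.076],
    [0,0,0.076],
    [0,0,0.076],
    [0,0,0.076],
    [0,0,0.076],
  ],
)

```text
time: 32.15
position: [0.4279, 0.343, 0.0081]
tool_rot: [0.996, -0.086, 0.0, 0.0]
ft_force: [0.6, 0.1, 1.0]
grip_width: 0.045
grip_force: 0.4
```

```bash
python3 -c "
from h import *
o=robot.get_obs();print(o['grip_width'],o['grip_force'],o['position'])
x,y=bd(-.062,0);go(x,y,.14,90+BA)"
```

```text
0.04499835838424297 0.41802444466156885 [0.4279066  0.34298096 0.00809715]
d [8.51, 31.94, -13.16] turn [0.001, -0.001, -0.078] q6 2.22 t 32.15
```

play_rows(
  gripper=[1,1,1,1,1,1,1,1,1,1,1,1],
  delta_pos=[
    [0,0,0],
    [0,0,0],
    [0,0,-5],
    [0,0,-10],
    [1,4,-13.2],
    [2.5,9.5,-13.2],
    [4,15,-13.2],
    [5.5,21,-13.2],
    [7,27,-13.2],
    [8.2,31,-13.2],
    [8.5,31.9,-13.2],
    [8.5,31.9,-13.2],
  ],
  turn=[
    [0,0,0],
    [0,0,0],
    [0,0,0],
    [0,0,0],
    [0,0,-0.078],
    [0,0,-0.078],
    [0,0,-0.078],
    [0,0,-0.078],
    [0,0,-0.078],
    [0,0,-0.078],
    [0,0,-0.078],
    [0,0,-0.078],
  ],
)

```text
time: 33.65
position: [0.4567, 0.0142, 0.1401]
tool_rot: [0.999, -0.048, -0.0, 0.0]
ft_force: [0.0, 0.2, -0.9]
grip_width: 0.0438
grip_force: 30.0
```

play_rows(
  gripper=[1,1],
  delta_pos=[
    [0,0,0],
    [0,0,0],
  ],
  turn=[
    [0,0,0],
    [0,0,0],
  ],
)

```text
time: 33.9
position: [0.4565, 0.0155, 0.1403]
tool_rot: [0.999, -0.046, 0.0, 0.0]
ft_force: [-0.0, -0.2, -1.1]
grip_width: 0.0435
grip_force: 30.0
```

```bash
python3 -c "
from ad import *
o=robot.get_obs();print(o['grip_width'],o['grip_force'],o['position'])
x,y=bd(-.062,0);go(x,y,.0685,90+BA)
c=save('wrist','w10')
hs=cv2.cvtColor(c['color'],cv2.COLOR_RGB2HSV);m=((hs[...,0]>8)&(hs[...,0]<25)&(hs[...,1]>90));m[225:]=0
a=np.radians(BA)
n,l,s,ce=cv2.connectedComponentsWithStats(m.astype(np.uint8))
i=1+s[1:,4].argmax();print(s[i])
for v in (110,130,150):
  u=np.flatnonzero(l[v]==i)
  for k in ((u.min(),u.max()) if len(u) else ()):
    p=at(c,k,v,.06)[:2]-B;print(v,k,np.round([p@[np.cos(a),np.sin(a)],p@[-np.sin(a),np.cos(a)]],4))
v=np.flatnonzero(l[:,290]==i);p=at(c,290,v.min(),.06)[:2]-B;print(v.min(),p@[np.cos(a),np.sin(a)])
"
```

```text
0.04351064471056789 29.99722508713603 [0.45649649 0.01554192 0.14026732]
d [0.06, 0.16, 7.18] turn [0.0, -0.0, 0.002] q6 1.45 t 33.9
[  237     0    96   220 18619]
110 239 [0.0174 0.0296]
110 326 [ 0.0176 -0.0343]
130 240 [0.0032 0.0293]
130 325 [ 0.0033 -0.0341]
150 240 [-0.0116  0.0297]
150 324 [-0.0114 -0.0339]
0 0.08862516255731478
```

play_rows(
  gripper=[1,1,1,1,1,1,-0.5,-0.5,-0.5,-0.5,-0.5,-0.5],
  delta_pos=[
    [0,0.1,3],
    [0,0.1,5.5],
    [0,0.1,6.6],
    [0,0.1,7],
    [0,0.1,7.2],
    [0,0.1,7.2],
    [0,0.1,7.2],
    [0,0.1,7.2],
    [0,0.1,7.2],
    [0,0.1,3],
    [0,0.1,-3],
    [0,0.1,-7],
  ],
  turn=[
    [0,0,0],
    [0,0,0],
    [0,0,0],
    [0,0,0],
    [0,0,0],
    [0,0,0],
    [0,0,0],
    [0,0,0],
    [0,0,0],
    [0,0,0],
    [0,0,0],
    [0,0,0],
  ],
)

```text
time: 35.45
position: [0.4573, 0.0132, 0.2127]
tool_rot: [0.999, -0.047, 0.002, 0.001]
ft_force: [0.4, 0.8, -0.6]
grip_width: 0.0654
grip_force: 0.0
```

```bash
python3 -c "
from ad import *
o=robot.get_obs();print(o['grip_width'],o['position'])
t=save('top','t11');g=t['color'].min(2);m=(g>125);m[:, :91]=0;m[:,235:]=0;m[:190]=0;m[300:]=0
show(t,m,.036)
go(.5545,.325,.15,93)"
```

```text
0.06540331742489422 [0.45729067 0.01319738 0.2126994 ]
[152, 210, 17, 20, 231] [0.5551 0.3261] [48. 40.] 3.1
[95, 220, 23, 24, 228] [0.5241 0.4603] [42. 48.] 67.3
d [6.39, -31.98, 6.7] turn [0.003, -0.012, -0.146] q6 1.45 t 35.5
```

play_rows(
  gripper=[-1,-1,-1,-1,-1,-1,-1,-1,-1,-1],
  delta_pos=[
    [1,-4,0],
    [2,-10,0],
    [3.2,-16,1],
    [4.5,-22,3],
    [5.6,-28,5],
    [6.2,-31,6.7],
    [6.4,-32,6.7],
    [6.4,-32,6.7],
    [6.4,-32,6.7],
    [6.4,-32,6.7],
  ],
  turn=[
    [0,0,-0.07],
    [0,0,-0.146],
    [0,0,-0.146],
    [0,0,-0.146],
    [0,0,-0.146],
    [0,0,-0.146],
    [0,0,-0.146],
    [0,0,-0.146],
    [0,0,-0.146],
    [0,0,-0.146],
  ],
)

```text
time: 36.75
position: [0.5509, 0.3246, 0.144]
tool_rot: [1.0, 0.025, 0.001, 0.0]
ft_force: [-0.3, 0.4, 0.4]
grip_width: 0.0868
grip_force: 0.0
```

```bash
python3 -c "
from ad import *
c=save('wrist','w12');g=c['color'].min(2);show(c,g>200,.036)
go(.5545,.325,.008,93)"
```

```text
[254, 176, 49, 25, 885] [0.567  0.3243] [21. 42.] 2.9
[100, 196, 58, 63, 1508] [0.5237 0.4585] [42. 48.] 67.5
d [0.34, -0.02, 13.6] turn [0.001, -0.001, -0.002] q6 1.88 t 36.8
```

play_rows(
  gripper=[-1,-1,-1,-1,-1,1,1,1,1,1,1,1],
  delta_pos=[
    [0.3,0,4],
    [0.3,0,9],
    [0.3,0,12],
    [0.3,0,13.3],
    [0.3,0,13.6],
    [0.3,0,13.6],
    [0.3,0,13.6],
    [0.3,0,13.6],
    [0.3,0,13.6],
    [0.3,0,13.6],
    [0.3,0,13.6],
    [0.3,0,13.6],
  ],
  turn=[
    [0,0,0],
    [0,0,0],
    [0,0,0],
    [0,0,0],
    [0,0,0],
    [0,0,0],
    [0,0,0],
    [0,0,0],
    [0,0,0],
    [0,0,0],
    [0,0,0],
    [0,0,0],
  ],
)

```text
time: 38.3
position: [0.5537, 0.3258, 0.0073]
tool_rot: [1.0, 0.026, 0.0, 0.0]
ft_force: [-0.3, -1.2, 2.1]
grip_width: 0.0438
grip_force: 30.0
```

```bash
python3 -c "
from h import *
o=robot.get_obs();print(o['grip_width'],o['grip_force'],o['position'])
x,y=bd(.062,0);go(x,y,.14,90+BA)"
```

```text
0.0438272989533487 29.99880432151258 [0.55374993 0.32576591 0.00733521]
d [0.99, 32.47, -13.23] turn [0.001, -0.001, 0.146] q6 1.88 t 38.3
```

play_rows(
  gripper=[1,1,1,1,1,1,1,1,1,1,1,1],
  delta_pos=[
    [0,0,-5],
    [0,0,-10],
    [0,3,-13.2],
    [0.3,8,-13.2],
    [0.5,13.5,-13.2],
    [0.7,19,-13.2],
    [0.8,25,-13.2],
    [0.9,30,-13.2],
    [1,32,-13.2],
    [1,32.5,-13.2],
    [1,32.5,-13.2],
    [1,32.5,-13.2],
  ],
  turn=[
    [0,0,0],
    [0,0,0],
    [0,0,0.05],
    [0,0,0.1],
    [0,0,0.146],
    [0,0,0.146],
    [0,0,0.146],
    [0,0,0.146],
    [0,0,0.146],
    [0,0,0.146],
    [0,0,0.146],
    [0,0,0.146],
  ],
)

```text
time: 39.8
position: [0.5801, 0.0036, 0.1393]
tool_rot: [0.999, -0.046, 0.0, 0.0]
ft_force: [0.3, 0.2, -1.1]
grip_width: 0.0439
grip_force: 30.0
```

play_rows(
  gripper=[1,1],
  delta_pos=[
    [0,0,0],
    [0,0,0],
  ],
  turn=[
    [0,0,0],
    [0,0,0],
  ],
)

```text
time: 40.05
position: [0.5804, 0.0027, 0.1395]
tool_rot: [0.999, -0.046, 0.0, 0.0]
ft_force: [0.4, -1.1, -0.8]
grip_width: 0.0434
grip_force: 30.0
```

```bash
python3 -c "
from ad import *
o=robot.get_obs();print(o['grip_width'],o['grip_force'],o['position'])
x,y=bd(.062,0);go(x,y,.0675,90+BA)"
```

```text
0.04340076576849481 29.998979126103222 [0.58042206 0.0027039  0.13945363]
d [0.0, 0.05, 7.2] turn [0.001, -0.001, 0.001] q6 1.48 t 40.05
```

play_rows(
  gripper=[1,1,1,1,1,1,-0.5,-0.5,-0.5,-0.5,-0.5,-0.5],
  delta_pos=[
    [0,0,3],
    [0,0,5.5],
    [0,0,6.6],
    [0,0,7],
    [0,0,7.2],
    [0,0,7.2],
    [0,0,7.2],
    [0,0,7.2],
    [0,0,7.2],
    [0,0,3],
    [0,0,-3],
    [0,0,-7],
  ],
  turn=[
    [0,0,0],
    [0,0,0],
    [0,0,0],
    [0,0,0],
    [0,0,0],
    [0,0,0],
    [0,0,0],
    [0,0,0],
    [0,0,0],
    [0,0,0],
    [0,0,0],
    [0,0,0],
  ],
)

```text
time: 41.55
position: [0.5813, 0.0018, 0.2122]
tool_rot: [0.999, -0.047, 0.002, 0.001]
ft_force: [1.0, -0.5, 0.1]
grip_width: 0.0653
grip_force: 0.0
```

```bash
python3 -c "
from ad import *
o=robot.get_obs();print(o['grip_width'],o['position'])
t=save('top','t13');g=t['color'].min(2);m=(g>125);m[:, :70]=0;m[:,235:]=0;m[:190]=0;m[300:]=0
show(t,m,.036)
go(.5235,.4600,.15,67.5)"
```

```text
0.06526966126096638 [0.58125784 0.00180852 0.21216563]
[95, 219, 23, 25, 255] [0.5237 0.4605] [42. 50.] 67.3
d [-10.43, -45.1, 6.51] turn [-0.0, -0.013, 0.299] q6 1.48 t 41.6
```

play_rows(
  gripper=[-1,-1,-1,-1,-1,-1,-1,-1,-1,-1,-1,-1],
  delta_pos=[
    [-1,-4,0],
    [-2,-10,0],
    [-3.5,-16,0],
    [-5,-22,0],
    [-6.5,-28,2],
    [-8,-34,4],
    [-9.3,-40,5.5],
    [-10.2,-44,6.5],
    [-10.4,-45,6.5],
    [-10.4,-45,6.5],
    [-10.4,-45,6.5],
    [-10.4,-45,6.5],
  ],
  turn=[
    [0,0,0.05],
    [0,0,0.1],
    [0,0,0.15],
    [0,0,0.2],
    [0,0,0.25],
    [0,0,0.3],
    [0,0,0.3],
    [0,0,0.3],
    [0,0,0.3],
    [0,0,0.3],
    [0,0,0.3],
    [0,0,0.3],
  ],
)

```text
time: 43.1
position: [0.52, 0.4582, 0.1446]
tool_rot: [0.98, -0.197, 0.001, 0.0]
ft_force: [-0.5, 0.1, -0.5]
grip_width: 0.0869
grip_force: 0.0
```

```bash
python3 -c "
from ad import *
c=save('wrist','w14');g=c['color'].min(2);show(c,g>200,.036)
go(.5235,.4600,.008,67.5)"
```

```text
[262, 176, 38, 10, 296] [0.5403 0.4467] [32.  8.] 67.3
d [0.24, -0.29, 13.66] turn [0.0, -0.001, -0.003] q6 2.53 t 43.15
```

play_rows(
  gripper=[-1,-1,-1,-1,-1,1,1,1,1,1,1,1],
  delta_pos=[
    [0.2,-0.3,4],
    [0.2,-0.3,9],
    [0.2,-0.3,12],
    [0.2,-0.3,13.3],
    [0.2,-0.3,13.6],
    [0.2,-0.3,13.6],
    [0.2,-0.3,13.6],
    [0.2,-0.3,13.6],
    [0.2,-0.3,13.6],
    [0.2,-0.3,13.6],
    [0.2,-0.3,13.6],
    [0.2,-0.3,13.6],
  ],
  turn=[
    [0,0,0],
    [0,0,0],
    [0,0,0],
    [0,0,0],
    [0,0,0],
    [0,0,0],
    [0,0,0],
    [0,0,0],
    [0,0,0],
    [0,0,0],
    [0,0,0],
    [0,0,0],
  ],
)

```text
time: 44.65
position: [0.5222, 0.4615, 0.0082]
tool_rot: [0.981, -0.196, 0.0, 0.0]
ft_force: [-1.2, -0.7, 1.8]
grip_width: 0.0435
grip_force: 30.0
```

```bash
python3 -c "
from h import *
o=robot.get_obs();print(o['grip_width'],o['grip_force'],o['position'],o['ft_force'])
x,y=bd(0,0);go(x,y,.16,90+BA)"
```

```text
0.04345337258633931 29.999107886105776 [0.52219346 0.46148319 0.00817028] [-1.21059105 -0.74445064  1.76147884]
d [17.1, 42.02, -15.14] turn [0.001, -0.001, -0.3] q6 2.53 t 44.65
```

play_rows(
  gripper=[1,1,1,1,1,1,1,1,1,1,1,1],
  delta_pos=[
    [0,0,-5],
    [0,0,-10],
    [1.5,3.5,-15],
    [4,9,-15],
    [6,14.5,-15],
    [8,20,-15],
    [10,25,-15],
    [12.2,30,-15],
    [14.4,35.5,-15],
    [16.4,40.5,-15],
    [17.1,42,-15],
    [17.1,42,-15],
  ],
  turn=[
    [0,0,0],
    [0,0,0],
    [0,0,-0.05],
    [0,0,-0.1],
    [0,0,-0.15],
    [0,0,-0.2],
    [0,0,-0.25],
    [0,0,-0.3],
    [0,0,-0.3],
    [0,0,-0.3],
    [0,0,-0.3],
    [0,0,-0.3],
  ],
)

```text
time: 46.15
position: [0.519, 0.0076, 0.1582]
tool_rot: [0.999, -0.048, 0.0, 0.0]
ft_force: [0.2, 0.4, -1.7]
grip_width: 0.0437
grip_force: 30.0
```

play_rows(
  gripper=[1,1,1,1],
  delta_pos=[
    [0,0,0],
    [0,0,0],
    [0,0,0],
    [0,0,0],
  ],
  turn=[
    [0,0,0],
    [0,0,0],
    [0,0,0],
    [0,0,0],
  ],
)

```text
time: 46.65
position: [0.5188, 0.0089, 0.1584]
tool_rot: [0.999, -0.047, 0.0, 0.0]
ft_force: [-1.4, 0.0, -1.5]
grip_width: 0.0442
grip_force: 30.0
```

```bash
python3 -c "
from ad import *
o=robot.get_obs();print(o['grip_width'],o['grip_force'],o['position'])
x,y=bd(0,0);go(x,y,.0684,90+BA)
c=save('wrist','w15')
g=c['color'].min(2);a=np.radians(BA)
def bx(p): p=p[:2]-B;return np.round([p@[np.cos(a),np.sin(a)],p@[-np.sin(a),np.cos(a)]],4)
m=(g>150).astype(np.uint8);m[225:]=0;m[:,:200]=0;m[:,360:]=0
n,l,s,ce=cv2.connectedComponentsWithStats(m)
for i in range(1,n):
  if s[i,4]>100:
    x0,y0,w,h,A=s[i];print(s[i],bx(at(c,x0,y0+h/2,.096)),bx(at(c,x0+w,y0+h/2,.096)),bx(at(c,x0+w/2,y0,.096)),bx(at(c,x0+w/2,y0+h,.096)))
"
```

```text
0.04420646165965625 29.998931838199496 [0.51876667 0.00889484 0.15836869]
d [-0.0, 0.08, 9.0] turn [0.001, -0.001, 0.001] q6 1.47 t 46.65
[ 200   76   16  149 1850] [0.0522 0.0548] [0.0522 0.0436] [0.1009 0.0465] [-0.0027  0.0523]
[ 210   77  150  148 9934] [0.0519 0.0478] [ 0.052  -0.0575] [ 0.1004 -0.0045] [-0.0027 -0.0052]
[ 249   98   64   73 4410] [0.0632 0.0202] [ 0.0632 -0.0242] [ 0.0872 -0.0019] [ 0.0378 -0.0021]
```

play_rows(
  gripper=[1,1,1,1,1,1,-0.5,-0.5,-0.5,-0.5,-0.5,-0.5],
  delta_pos=[
    [0,0.1,4],
    [0,0.1,7],
    [0,0.1,8.3],
    [0,0.1,8.8],
    [0,0.1,9],
    [0,0.1,9],
    [0,0.1,9],
    [0,0.1,9],
    [0,0.1,9],
    [0,0.1,5],
    [0,0.1,-1],
    [0,0.1,-7],
  ],
  turn=[
    [0,0,0],
    [0,0,0],
    [0,0,0],
    [0,0,0],
    [0,0,0],
    [0,0,0],
    [0,0,0],
    [0,0,0],
    [0,0,0],
    [0,0,0],
    [0,0,0],
    [0,0,0],
  ],
)

```text
time: 48.2
position: [0.5183, 0.0073, 0.2299]
tool_rot: [0.999, -0.047, -0.0, 0.0]
ft_force: [0.9, -0.5, 0.1]
grip_width: 0.0652
grip_force: 0.0
```

play_rows(
  gripper=[-0.5,-0.5,-0.5,-0.5,-0.5,-0.5,-0.5],
  delta_pos=[
    [-1,-5,0],
    [-3,-11,0],
    [-6,-17,0],
    [-9,-23,0],
    [-9,-29,0],
    [-9,-29,0],
    [-9,-29,0],
  ],
  turn=[
    [0,0,0],
    [0,0,0],
    [0,0,0],
    [0,0,0],
    [0,0,0],
    [0,0,0],
    [0,0,0],
  ],
)

```text
time: 49.08
position: [0.4559, 0.3045, 0.2279]
tool_rot: [0.999, -0.046, 0.0, 0.001]
ft_force: [-0.5, -0.3, -0.3]
grip_width: 0.0652
grip_force: 0.0
```

```bash
python3 -c "
from ad import *
t=save('top','t16');s=save('scene','s16')
A=cv2.resize(t['color'][140:310,230:430,::-1],(400,340),interpolation=cv2.INTER_CUBIC)
S=cv2.resize(s['color'][130:290,170:370,::-1],(400,320),interpolation=cv2.INTER_CUBIC)
cv2.imwrite('pics/f.png',np.hstack([cv2.resize(A,(400,340)),cv2.copyMakeBorder(S,0,20,0,0,0)]))
print(robot.get_obs()['time'],robot.get_obs()['position'])"
```

```text
49.175 [0.45622952 0.30316981 0.2278774 ]
```

View pics/f.png

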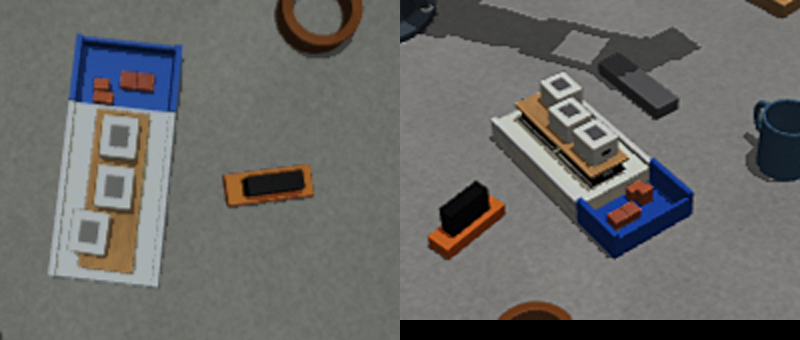

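```bash
cat > gs.py <<'E'
from ad import *
a=np.radians(BA)
def bx(p): p=np.asarray(p)[:2]-B;return np.round([p@[np.cos(a),np.sin(a)],p@[-np.sin(a),np.cos(a)]],4)
def grey(c,lo,hi,amin,amax,z=.096):
    im=c['color'].astype(int);g=im.mean(2);m=(g>lo)&(g<hi)&(im.max(2)-im.min(2)<25)
    n,l,s,ce=cv2.connectedComponentsWithStats(m.astype(np.uint8),connectivity=4)
    for i in range(1,n):
        if not amin<s[i,4]<amax: continue
        ct=cv2.findContours((l==i).astype(np.uint8),cv2.RETR_EXTERNAL,cv2.CHAIN_APPROX_NONE)[0][0]
        r=cv2.minAreaRect(np.array([at(c,*p[0],z)[:2] for p in ct],np.float32)*1000)
        q=bx(at(c,*ce[i],z))
        if abs(q[0])<.15 and abs(q[1])<.08: print(s[i].tolist(),'board',q,'world',np.round(at(c,*ce[i],z),4),np.round(r[1]),round(r[2],1))
E
python3 -c "
from gs import *
t=pickle.load(open('t16.pkl','rb'))
print(t['color'][256,264:300].mean(1).astype(int).tolist());print(t['color'][234,264:300].mean(1).astype(int).tolist())
grey(t,60,140,20,300)
go(.40,.03,.25,90+BA)"
```

```text
[143, 161, 173, 173, 173, 135, 103, 97, 96, 97, 98, 98, 97, 98, 96, 160, 173, 173, 174, 115, 67, 56, 94, 103, 101, 105, 109, 106, 106, 103, 98, 100, 104, 110, 115, 163]
[173, 172, 173, 173, 173, 172, 173, 171, 172, 129, 105, 102, 101, 94, 160, 173, 174, 173, 130, 100, 96, 97, 96, 95, 96, 95, 96, 122, 166, 172, 174, 167, 88, 60, 99, 111]
[285, 202, 10, 12, 105] board [0.0638 0.0001] world [0.5822 0.0021 0.096 ] [26. 21.] 0.8
[280, 216, 18, 4, 27] board [ 0.0389 -0.002 ] world [0.5572 0.0023 0.096 ] [ 7. 40.] 4.2
[282, 227, 10, 12, 106] board [ 0.0033 -0.    ] world [0.522  0.0076 0.096 ] [26. 21.] 0.7
[269, 250, 11, 12, 108] board [-0.0525  0.0236] world [0.4686 0.0365 0.096 ] [22. 26.] 82.8
d [-3.0, 27.73, -2.16] turn [0.002, 0.0, -0.001] q6 2.05 t 49.17
```

play_rows(
  gripper=[-0.5,-0.5,-0.5,-0.5,-0.5,-0.5,-0.5,-0.5,-0.5],
  delta_pos=[
    [0,5,-2],
    [0,11,-2],
    [0,17,-2],
    [0,23,-2],
    [0,26.7,-2],
    [0,27.7,-2],
    [0,27.7,-2],
    [0,27.7,-2],
    [0,27.7,-2],
  ],
  turn=[
    [0,0,0],
    [0,0,0],
    [0,0,0],
    [0,0,0],
    [0,0,0],
    [0,0,0],
    [0,0,0],
    [0,0,0],
    [0,0,0],
  ],
)

```text
time: 50.3
position: [0.4302, 0.0297, 0.2482]
tool_rot: [0.999, -0.046, 0.0, 0.0]
ft_force: [-0.3, -0.5, -0.9]
grip_width: 0.0653
grip_force: 0.0
```

```bash
python3 -c "
from gs import *
c=save('wrist','w17')
im=c['color'];print(np.array(robot.get_obs()['position']))
print(c['color'][150,200:340:4].mean(1).astype(int).tolist())
grey(c,60,170,150,3000)
hs=cv2.cvtColor(im,cv2.COLOR_RGB2HSV);m=((hs[...,0]>8)&(hs[...,0]<25)&(hs[...,1]>90));m[225:]=0
n,l,s,ce=cv2.connectedComponentsWithStats(m.astype(np.uint8))
for i in range(1,n):
  if s[i,4]>60:
    print(s[i]); ys,xs=np.nonzero(l==i)
    for v in range(s[i,1]+3,s[i,1]+s[i,3],25):
      k=xs[ys==v];print(v,bx(at(c,k.min()-.5,v,.06)),bx(at(c,k.max()+.5,v,.06)))
"
```

```text
[0.43027348 0.02967508 0.2482469 ]
[165, 167, 167, 175, 173, 171, 172, 169, 232, 240, 202, 240, 231, 239, 238, 153, 150, 153, 151, 149, 189, 240, 238, 113, 156, 156, 169, 168, 157, 160, 162, 238, 238, 238, 239]
[283, 14, 23, 31, 700] board [ 0.0626 -0.0015] world [0.5809 0.0006 0.096 ] [20. 24.] 84.9
[271, 59, 45, 7, 285] board [ 0.0351 -0.0007] world [0.5536 0.004  0.096 ] [40.  5.] 84.7
[352, 63, 20, 50, 373] board [ 0.0082 -0.0647] world [ 0.5208 -0.0572  0.096 ] [17. 43.] 84.4
[283, 86, 22, 28, 577] board [ 0.002  -0.0022] world [0.5204 0.0056 0.096 ] [20. 24.] 84.9
[259, 147, 21, 26, 508] board [-0.0535  0.0218] world [0.4675 0.0348 0.096 ] [20. 25.] 83.8
[ 262    0   66  194 4524]
3 [0.0946 0.029 ] [ 0.0947 -0.0357]
28 [0.0726 0.0293] [ 0.0727 -0.0356]
53 [0.0498 0.0296] [ 0.0499 -0.0345]
78 [0.0261 0.0299] [ 0.0262 -0.0344]
103 [0.0014 0.0302] [ 0.0015 -0.0343]
128 [-0.0242  0.0305] [-0.0241 -0.0342]
153 [-0.0508 -0.0022] [-0.0507 -0.034 ]
178 [-0.0785 -0.0014] [-0.0785 -0.0339]
[ 406   49  104   59 2124]
52 [ 0.0511 -0.2031] [ 0.0511 -0.2214]
77 [ 0.0273 -0.1192] [ 0.0273 -0.1472]
102 [ 0.0027 -0.125 ] [ 0.0027 -0.1577]
```

```bash
python3 -c "
from gs import *
x,y=bd(-.0545,.0236);go(x,y,.0685,84)"
```

```text
d [3.55, -1.04, 17.98] turn [0.001, -0.001, 0.012] q6 1.47 t 50.35
```

play_rows(
  gripper=[-0.5,-0.5,-0.5,-0.5,-0.5,-0.5,-0.5,1,1,1,1,1],
  delta_pos=[
    [3.5,-1,4],
    [3.5,-1,9],
    [3.5,-1,13],
    [3.5,-1,16],
    [3.5,-1,17.5],
    [3.5,-1,18],
    [3.5,-1,18],
    [3.5,-1,18],
    [3.5,-1,18],
    [3.5,-1,18],
    [3.5,-1,18],
    [3.5,-1,18],
  ],
  turn=[
    [0,0,0.012],
    [0,0,0.012],
    [0,0,0.012],
    [0,0,0.012],
    [0,0,0.012],
    [0,0,0.012],
    [0,0,0.012],
    [0,0,0.012],
    [0,0,0.012],
    [0,0,0.012],
    [0,0,0.012],
    [0,0,0.012],
  ],
)

```text
time: 51.85
position: [0.4665, 0.0352, 0.0688]
tool_rot: [0.999, -0.053, 0.001, 0.0]
ft_force: [-0.2, 0.1, 5.7]
grip_width: 0.0441
grip_force: 29.9
```

```bash
python3 -c "
from gs import *
o=robot.get_obs();print(o['grip_width'],o['grip_force'],o['position'],bx(o['position']))
x,y=bd(-.062,0);go(x,y,.09,90+BA)"
```

```text
0.04405893461097494 29.852677211165428 [0.4664813  0.03522923 0.06882609] [-0.0545  0.0222]
d [-0.71, 2.23, -2.12] turn [0.001, -0.002, -0.012] q6 1.51 t 51.85
```

play_rows(
  gripper=[1,1,1,1,1,1,1,1,1,1,1],
  delta_pos=[
    [0,0,-1],
    [0,0,-2.1],
    [-0.4,1,-2.1],
    [-0.7,2.2,-2.1],
    [-0.7,2.2,-2.1],
    [-0.7,2.2,-2.1],
    [-0.7,2.2,-1],
    [-0.7,2.2,-0.3],
    [-0.7,2.2,0],
    [-0.7,2.2,0],
    [-0.7,2.2,0],
  ],
  turn=[
    [0,0,0],
    [0,0,0],
    [0,0,-0.012],
    [0,0,-0.012],
    [0,0,-0.012],
    [0,0,-0.012],
    [0,0,-0.012],
    [0,0,-0.012],
    [0,0,-0.012],
    [0,0,-0.012],
    [0,0,-0.012],
  ],
)

```text
time: 53.22
position: [0.4563, 0.0144, 0.0688]
tool_rot: [0.999, -0.047, -0.0, 0.0]
ft_force: [-1.7, 0.1, 9.0]
grip_width: 0.0441
grip_force: 29.9
```

play_rows(
  gripper=[-0.5,-0.5,-0.5,-0.5,-0.5,-0.5,-0.5,-0.5,-0.5,-0.5],
  delta_pos=[
    [0,0,0],
    [0,0,0],
    [0,0,0],
    [0,0,-4],
    [0,0,-10],
    [0,0,-16],
    [-3,0,-18],
    [-3,0,-18],
    [-3,0,-18],
    [-3,0,-18],
  ],
  turn=[
    [0,0,0],
    [0,0,0],
    [0,0,0],
    [0,0,0],
    [0,0,0],
    [0,0,0],
    [0,0,0],
    [0,0,0],
    [0,0,0],
    [0,0,0],
  ],
)

```text
time: 54.48
position: [0.4271, 0.017, 0.2472]
tool_rot: [0.999, -0.047, -0.001, 0.0]
ft_force: [0.1, 0.1, -0.8]
grip_width: 0.0651
grip_force: 0.0
```

```bash
cat > chk.py <<'E'
from gs import *
c=save('wrist','wchk');print(np.array(robot.get_obs()['position']))
grey(c,60,170,150,3000)
hs=cv2.cvtColor(c['color'],cv2.COLOR_RGB2HSV);m=((hs[...,0]>8)&(hs[...,0]<25)&(hs[...,1]>90));m[225:]=0
n,l,s,ce=cv2.connectedComponentsWithStats(m.astype(np.uint8))
i=1+s[1:,4].argmax();ys,xs=np.nonzero(l==i)
for v in range(s[i,1]+3,s[i,1]+s[i,3],30):
    k=xs[ys==v];print(v,bx(at(c,k.min()-.5,v,.06)),bx(at(c,k.max()+.5,v,.06)))
E
python3 chk.py
```

```text
[0.42711012 0.01699138 0.24724517]
[268, 11, 24, 31, 698] board [ 0.0626 -0.0014] world [0.5809 0.0007 0.096 ] [21. 24.] 84.6
[258, 56, 44, 7, 252] board [ 0.0349 -0.0017] world [0.5533 0.003  0.096 ] [39.  5.] 84.6
[269, 84, 22, 27, 573] board [ 0.0025 -0.0022] world [0.521  0.0055 0.096 ] [20. 23.] 85.1
[341, 89, 20, 23, 215] board [-0.0007 -0.0695] world [ 0.5115 -0.0611  0.096 ] [14. 22.] 36.9
[268, 153, 21, 25, 507] board [-0.0617 -0.0004] world [0.4572 0.0134 0.096 ] [20. 24.] 84.6
3 [0.092  0.0283] [ 0.092  -0.0351]
33 [0.0656 0.029 ] [ 0.0656 -0.0349]
63 [0.038  0.0297] [ 0.038  -0.0346]
93 [0.0091 0.0294] [ 0.0091 -0.0344]
123 [-0.0212  0.0301] [-0.0212 -0.0341]
153 [-0.0529  0.0308] [-0.0529 -0.0338]
183 [-0.0862  0.0316] [-0.0863 -0.0335]
```

play_rows(
  gripper=[-0.5,-0.5,-0.5,-0.5,-0.5,-0.5,-0.5,-0.5,-0.5,-0.5,-0.5,-0.5],
  delta_pos=[
    [0,-5,0],
    [0,-11,0],
    [0,-17,0],
    [0,-23,0],
    [0,-28,0],
    [0,-30,0],
    [0,-30,0],
    [0,-30,0],
    [0,-30,0],
    [0,-30,0],
    [0,-30,0],
    [0,-30,0],
  ],
  turn=[
    [0,0,0],
    [0,0,0],
    [0,0,0],
    [0,0,0],
    [0,0,0],
    [0,0,0],
    [0,0,0],
    [0,0,0],
    [0,0,0],
    [0,0,0],
    [0,0,0],
    [0,0,0],
  ],
)

```text
time: 56.02
position: [0.4552, 0.3155, 0.2482]
tool_rot: [0.999, -0.047, 0.0, 0.0]
ft_force: [-0.7, 0.1, 0.1]
grip_width: 0.0652
grip_force: 0.0
```

```bash
python3 -c "
from gs import *
t=save('top','tf');grey(t,60,140,20,300)
u=pickle.load(open('t16.pkl','rb'))
d=(abs(t['color'].astype(int)-u['color']).sum(2)>60);ys,xs=np.nonzero(d[150:310,260:480]);print(len(xs),xs.min()+260,xs.max()+260,ys.min()+150,ys.max()+150)
"
```

```text
[285, 202, 10, 12, 105] board [0.0638 0.0001] world [0.5822 0.0021 0.096 ] [26. 21.] 0.8
[280, 216, 18, 4, 25] board [ 0.039  -0.0027] world [0.5573 0.0017 0.096 ] [ 7. 40.] 4.2
[282, 227, 10, 12, 106] board [ 0.0033 -0.    ] world [0.522  0.0076 0.096 ] [26. 21.] 0.7
[278, 254, 11, 13, 109] board [-0.0608  0.0015] world [0.4583 0.0152 0.096 ] [22. 26.] 82.7
549 263 294 244 273
```

Only the re-set adapter has changed since the last picture, and everything is in place.

```bash
python3 -c "
from rig import robot
print(robot.hand_in())"
```

```text
the job is handed in; nothing more can be done
None
```

The job is handed in at about 56 s: all four chips are in the tray and the scraper stands beside the board. Both power banks lie on their outlines with the sheet over them and all three adapters on top; one adapter had been knocked part-way off the sheet, so I set it back.

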